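Load the sample pan and hold it up for inspection

ROBOT

A 6-joint arm with a two-finger parallel gripper is mounted at the origin on the work surface. World frame = base frame: x ahead of the robot, y to its left, z up, the work surface at z = 0. Lengths are in m, angles in rad, forces in N, time in s.
With the tool pointing down it reaches from about 0.4 to 0.825 m from the base axis. Payload 7 kg.
Tool frame: the origin (TCP) lies on the centre line of the jaws, within the pads' length; the fingertips stand 14 mm ahead of it and the grasp point (between the pads) lies 5 mm behind it; z points along the fingers, y is the line along which they close (so a half turn about z gives the same grasp; the last joint's range is limited). The gripper opens to 88 mm and grips with 3 to 60 N. Pads are 19 mm wide; open, the fingers measure 130 mm over their backs; the gripper's body (78 mm by 193 mm) begins 47 mm behind the grasp point.
Start: joints at [-0.858, 0.359, 0.012, 0, -1.224, -0.288], TCP at [0.278, -0.615, 0.241] pointing down, gripper open.
Joint ranges: [-3.07, 3.07], [-1.43, 2.12], [-1.02, 1.25], [-3.03, 1.67], [-3.05, -0], [-3.03, 3.03]. Speed limits (rad/s): [2.39, 2.39, 3.01, 3.14, 3.14, 3.14].

INTERFACE

Orientations are given as [roll, pitch, yaw] about the fixed x, y, z axes, in that order (R = Rz(yaw) Ry(pitch) Rx(roll)).
In Python, from station import arm gives the robot as it stands.
- The arm moves only by the tool move_arm, never from a script. Its argument "rows" is a list of rows, each an object with "translation": the shift along the tool's x, y, z in cm, a list of three; "rot": the turn, a rotation vector about the tool's x, y, z in degrees, a list of three; "hand": the closure, from 0 (fully open) to 1 (shut). A call has 1 to 8 rows; each row is the pose to reach, as a shift and turn from the pose commanded when the call began, along the tool's axes at that moment; what a row does not reach only later rows make up. A row lasts 1/12 s, in which the tool goes at most 41.7 mm and 7.16 degrees, less where a joint would pass 70% of its speed; a pose out of reach is approached as far as the arm can. A call with a gripper value outside its range is refused whole. The fingers move at their own pace and stop on an object; "squeeze" is the grip in N (left out, the last holds). Time passes only in rows, so rows that repeat a pose let the fingers close. It gives the time, the measured TCP pose, the force, the opening and the grip force at its end, in the units of the state.
- arm.get_state(): the state, without advancing time (a new reading comes with each control period).
- arm.grab_frame(name): name is "side" or "top" or "wrist"; returns (picture, depth): 384x512x3 uint8, red, green, blue; 384x512 float32, m along the optical axis (not along the pixel's ray), 0 where there is no reading.
- arm.camera_params(name): a dict with "vfov" (degrees; the focal length in pixels is half the picture's height over the tangent of half this angle, whatever the lens; pixels are square), "cx", "cy" (the principal point, pixels), "position" and "orientation" of the camera in the world; the wrist camera has in their place "tool_from_camera" (4x4, takes a point from camera to tool coordinates, whose origin is the TCP and whose axes are the flange's). Camera axes: x right, y down, z forward; pixel columns grow to the right and rows downward; lengths in m; the calibration is good to about 2 mm. A picture is of the moment at which its call begins: read the wrist's pose just before it. camera_params takes no time and is no camera call.
- arm.job_done(): hands the job in; it is judged then, once.
Trained networks look in the newest picture that a camera, given by its name, has taken for a name from the list of things; names that differ only in an ending like _2 or _b are one class to them, and where a whole thing is asked for, a point or a joint stands for the part that bears it (a point fixed in the world has none). Each returns a list of dicts, best first, with "p" (0 to 1); they miss things now and then, are a little off and sometimes report something else, mostly with a low value. They report only what shows in the picture. A call takes as long as a camera call. They do not tell look-alikes from the thing itself.
- arm.search_frame(label, camera): "point" ([x, y, z] in m, in the coordinates of the camera as it stood for that picture, good to about 4 mm: the middle of the surface that is visible of it).
- arm.pinpoint(label, camera): "point" ([x, y, z] in m, in the coordinates of the camera as it stood for that picture, good to about 4 mm: a listed point, or the origin of a listed thing).
The state is a dict: "t": time; "q": joint angles; "qd": joint speeds; "joint_efforts": joint torques, N m; "eef_pos": TCP position; "ee_rot": TCP orientation; "force": force on the tool from outside, world axes, zero at the start; "moment": the same for the moment, N m; "width": finger opening in m; "gripper_force": force on a finger pad.
Only numpy, scipy, OpenCV 4.12 (cv2) and the standard library are available. Lean on these libraries where they do the work, as an engineer would, in place of code of your own. Each camera call takes 0.05 s, during which the arm holds its last target. There are 200 camera calls.

TASK

At the inspection station, pick up the cup and pour all five steel balls out of it into the steel pan resting on the blue rails, then stand the cup back upright on the bench and let go of it. Then take the pan by its handle, lift it at least 10 cm clear of the rails, keeping it level all the way, and finish while holding it there, level and still, carried by the gripper alone with all five balls in it. Leave the jar, the plug gauge and the casting where they are.

Things in the scene. Friction and masses are not known exactly. Their poses are not given: they have to be found in the camera images.
- cup: bare metal tapered round cup, no handle, 80 mm high, outer diameter 68 mm at the rim, 54 mm at the foot (65 mm at 62 mm height), wall 3, inner floor 4 up, 0.10 to 0.16 kg; stands upright and loose on the bench. Origin: centre of its underside, z towards the mouth. At the start the five balls lie in it, in one layer. Pinched weakly near the rim it can swing between the fingers
- ball0: one of five alike steel bearing balls, 16 mm diameter, 17 g, polished and slippery, rolls freely; starts in the cup. Origin: its centre
- ball1: one of five alike steel bearing balls, 16 mm diameter, 17 g, polished and slippery, rolls freely; starts in the cup. Origin: its centre
- ball2: one of five alike steel bearing balls, 16 mm diameter, 17 g, polished and slippery, rolls freely; starts in the cup. Origin: its centre
- ball3: one of five alike steel bearing balls, 16 mm diameter, 17 g, polished and slippery, rolls freely; starts in the cup. Origin: its centre
- ball4: one of five alike steel bearing balls, 16 mm diameter, 17 g, polished and slippery, rolls freely; starts in the cup. Origin: its centre
- pan: open steel pan, 190 mm along its x, 130 along its y, walls 50 mm high, 3 thick, 0.3 to 0.5 kg empty; loose on the blue rails, underside 28 mm above the bench. Origin: centre of its underside, z up. A rigid handle arches over its middle along its y: uprights at the long walls, a bar on top (its top 100 mm above the underside) with a black grip. Open on both sides of it (+x, -x halves)
- pan_grip (a point): centre of the black grip of the pan's handle, 88 mm above the pan's underside; the grip is 70 mm long along the pan's y, 14 mm thick along the pan's x, 24 mm tall, to be pinched from above across its thickness; the centre of mass of the empty pan lies straight below it. Axes as the pan's
- rails: fixed stand: two blue plastic rails 240 mm long along its x, over a wire grid. Their ledges, 28 mm high, carry the pan; outer guides at y = +-71 mm rise 10 mm above the ledges, about 6 mm clear of the pan's long walls. No stops in x. Origin: bench level, centre
- jar: bystander: closed white jar, 56 mm diameter, 75 mm high, standing. Origin: centre of its underside
- plug_gauge: bystander: steel plug gauge, 26 mm thick, 110 mm long along its x, lying. Origin: under its middle, on the bench
- casting: bystander: aluminium valve casting, 90 x 50 mm, 60 mm high, loose. Origin: centre of its underside
Mind the look-alikes: they are no part of the job. Several things have the shape of the pan; the one meant has the colours described above.

How it is judged:
On the way, in this order (a step that is already met when the one before it is completed fails the run):
1. all five balls lie in the pan on its rails, poured from the cup, which is still off the bench (x of ball0 in the frame of pan between -0.095 and 0.095 m and y of ball0 in the frame of pan between -0.065 and 0.065 m and z of ball0 in the frame of pan between 0 and 0.05 m and x of ball1 in the frame of pan between -0.095 and 0.095 m and y of ball1 in the frame of pan between -0.065 and 0.065 m and z of ball1 in the frame of pan between 0 and 0.05 m and x of ball2 in the frame of pan between -0.095 and 0.095 m and y of ball2 in the frame of pan between -0.065 and 0.065 m and z of ball2 in the frame of pan between 0 and 0.05 m and x of ball3 in the frame of pan between -0.095 and 0.095 m and y of ball3 in the frame of pan between -0.065 and 0.065 m and z of ball3 in the frame of pan between 0 and 0.05 m and x of ball4 in the frame of pan between -0.095 and 0.095 m and y of ball4 in the frame of pan between -0.065 and 0.065 m and z of ball4 in the frame of pan between 0 and 0.05 m and height (world z) of pan below 0.034 m and contact force between pan and rails above 0.5 N and height (world z) of cup above 0.03 m), for 0.2 s.
2. the cup stands upright on the bench, let go, the pan still on its rails (x of ball0 in the frame of pan between -0.095 and 0.095 m and y of ball0 in the frame of pan between -0.065 and 0.065 m and z of ball0 in the frame of pan between 0 and 0.05 m and x of ball1 in the frame of pan between -0.095 and 0.095 m and y of ball1 in the frame of pan between -0.065 and 0.065 m and z of ball1 in the frame of pan between 0 and 0.05 m and x of ball2 in the frame of pan between -0.095 and 0.095 m and y of ball2 in the frame of pan between -0.065 and 0.065 m and z of ball2 in the frame of pan between 0 and 0.05 m and x of ball3 in the frame of pan between -0.095 and 0.095 m and y of ball3 in the frame of pan between -0.065 and 0.065 m and z of ball3 in the frame of pan between 0 and 0.05 m and x of ball4 in the frame of pan between -0.095 and 0.095 m and y of ball4 in the frame of pan between -0.065 and 0.065 m and z of ball4 in the frame of pan between 0 and 0.05 m and height (world z) of pan below 0.034 m and contact force between pan and rails above 0.5 N and height (world z) of cup between -0.008 and 0.008 m and angle between cup's own z axis and vertical below 0.1 rad and linear speed of cup below 0.03 m/s and contact force between each of the arm, the fingers and cup below 0.1 N), for 0.2 s.
At the end, for the whole second after the job is handed in: The gripper alone carries the pan, underside over 120 mm above the bench (92 mm above the ledges), tilt under 0.15 rad, under 0.03 m/s and 0.2 rad/s; all five balls are in the pan; the cup stands upright (within 0.1 rad) on the bench, untouched (height (world z) of pan above 0.12 m and angle between pan's own z axis and vertical below 0.15 rad and linear speed of each of pan, cup below 0.03 m/s and angular speed of pan below 0.2 rad/s and contact force between the fingers and pan above 1 N and contact force between pan and rails below 0.1 N and contact force between each of pan, the arm, the fingers and cup below 0.1 N and contact force between pan and jar below 0.1 N and contact force between pan and casting below 0.1 N and contact force between pan and plug_gauge below 0.1 N and x of ball0 in the frame of pan between -0.095 and 0.095 m and y of ball0 in the frame of pan between -0.065 and 0.065 m and z of ball0 in the frame of pan between 0 and 0.05 m and x of ball1 in the frame of pan between -0.095 and 0.095 m and y of ball1 in the frame of pan between -0.065 and 0.065 m and z of ball1 in the frame of pan between 0 and 0.05 m and x of ball2 in the frame of pan between -0.095 and 0.095 m and y of ball2 in the frame of pan between -0.065 and 0.065 m and z of ball2 in the frame of pan between 0 and 0.05 m and x of ball3 in the frame of pan between -0.095 and 0.095 m and y of ball3 in the frame of pan between -0.065 and 0.065 m and z of ball3 in the frame of pan between 0 and 0.05 m and x of ball4 in the frame of pan between -0.095 and 0.095 m and y of ball4 in the frame of pan between -0.065 and 0.065 m and z of ball4 in the frame of pan between 0 and 0.05 m and height (world z) of cup between -0.008 and 0.008 m and angle between cup's own z axis and vertical below 0.1 rad); the arm keeps its last pose, push and grip.
It fails at once if the pan tips more than 0.3 rad (angle between pan's own z axis and vertical above 0.3 rad).
It fails at once if the jar is disturbed (moved more than 40 mm) (distance of jar from where it was at the start of the episode above 0.04 m).
It fails at once if the plug gauge is disturbed (moved more than 40 mm) (distance of plug_gauge from where it was at the start of the episode above 0.04 m).
It fails at once if the casting is disturbed (moved more than 40 mm) (distance of casting from where it was at the start of the episode above 0.04 m).
It also fails if it takes over 61 s, if anything falls off the work surface, if the arm or the gripper's body presses on something with over 40 N, if the wrist force passes 120 N, or if a joint passes its speed limit or range.

## Working session

There is one attempt and no reset: what is moved stays moved. The work goes in short steps, Python scripts to look and compute and a tool call to move; the robot and the scene stay as the last step left them, time stands still between calls to the robot, and variables do not carry over. Pictures are saved under pics/ and viewed, at most 10 in all, crops included, and the job is handed in when it is done.

Besides the shell and the picture viewer there is one more tool, called after ">>>" by a JSON object that holds its "op" and its "data". move_arm: Moves the arm, as the interface text tells. Its arguments: {"type":"object","properties":{"rows":{"type":"array","items":{"type":"object","properties":{"translation":{"type":"array","items":{"type":"number"}},"rot":{"type":"array","items":{"type":"number"}},"hand":{"type":"number"}}}},"squeeze":{"type":"number"}},"required":["rows"]}

```bash
mkdir -p pics; ls
cat > h.py <<'E'
import numpy as np, cv2
from scipy.spatial.transform import Rotation as R
from station import arm
def T(cam):
    p=arm.camera_params(cam)
    if 'tool_from_camera' in p:
        s=arm.get_state(); W=np.eye(4); W[:3,:3]=R.from_euler('xyz',s['ee_rot']).as_matrix(); W[:3,3]=s['eef_pos']
        return W@np.array(p['tool_from_camera'])
    W=np.eye(4); o=np.array(p['orientation'],float)
    W[:3,:3]=o if o.shape==(3,3) else R.from_euler('xyz',o).as_matrix(); W[:3,3]=p['position']; return W
def px(cam,P):
    p=arm.camera_params(cam); f=192/np.tan(np.radians(p['vfov'])/2)
    return (p['cx']+f*P[0]/P[2],p['cy']+f*P[1]/P[2])
def cloud(cam,d):
    p=arm.camera_params(cam); f=192/np.tan(np.radians(p['vfov'])/2)
    v,u=np.mgrid[:384,:512]; C=np.stack([(u-p['cx'])/f*d,(v-p['cy'])/f*d,d],-1); W=T(cam)
    return C@W[:3,:3].T+W[:3,3]
def find(cam,labels,fn='pinpoint'):
    W=T(cam)
    for l in labels:
        for r in getattr(arm,fn)(l,cam)[:5]:
            P=np.array(r['point']); print(cam,l,round(r['p'],2),'px',np.round(px(cam,P)).astype(int),'w',np.round(W[:3,:3]@P+W[:3,3],4))
E
python3 - <<'E'
from h import *
for c in ('side','top'):
    print(c,arm.camera_params(c))
    im,d=arm.grab_frame(c); cv2.imwrite(f'pics/{c}0.png',im[...,::-1]); np.savez(f'{c}0',im=im,d=d)
    find(c,['cup','pan','pan_grip','rails','jar','plug_gauge','casting'])
print(arm.get_state())
E
```

```text
pics
side {'vfov': 50.93357951025297, 'cx': 243.36737161726518, 'cy': 189.88495467853454, 'position': array([0.02267374, 1.09161188, 0.81702393]), 'orientation': array([-2.11523834,  0.01477342, -2.68783148])}
side cup 0.53 px [274 181] w [ 0.5423 -0.2287 -0.0012]
side cup 0.44 px [210 216] w [0.5697 0.2281 0.1106]
side pan 0.83 px [297 261] w [0.2957 0.1929 0.0013]
side pan 0.74 px [211 237] w [0.5712 0.2305 0.0291]
side pan 0.71 px [218 174] w [ 0.7844 -0.1982 -0.0064]
side pan 0.7 px [264 214] w [ 0.4879 -0.007  -0.0057]
side pan 0.6 px [246 343] w [ 0.3086  0.5197 -0.0018]
side pan_grip 0.83 px [265 192] w [ 0.488  -0.0051  0.0876]
side pan_grip 0.83 px [245 318] w [0.3088 0.5191 0.0858]
side pan_grip 0.78 px [299 238] w [0.2951 0.1868 0.0863]
side pan_grip 0.61 px [209 215] w [0.5706 0.2293 0.1133]
side pan_grip 0.58 px [217 153] w [ 0.7842 -0.1985  0.0918]
side rails 0.64 px [212 244] w [ 5.706e-01  2.264e-01 -4.000e-04]
side jar 0.83 px [181 287] w [ 0.5545  0.4299 -0.0008]
side plug_gauge 0.42 px [319 167] w [ 0.4145 -0.4278 -0.0011]
side casting 0.68 px [193 199] w [ 0.774  
[... 1070 characters left out ...]
 [261 146] w [0.7713 0.01   0.0029]
{'t': 0.8, 'q': array([-8.57865274e-01,  3.58563218e-01,  1.19030381e-02, -1.76332804e-05,
       -1.22409216e+00, -2.88092439e-01]), 'qd': array([-0.00143834, -0.00019113, -0.00156146,  0.00113051, -0.0010294 ,
       -0.0006897 ]), 'joint_efforts': array([-5.48024730e-06, -5.82289374e+01,  2.93279797e+01,  7.00185969e+00,
        1.24338191e-02, -1.39526110e-04]), 'eef_pos': array([ 0.27819235, -0.61498312,  0.24058319]), 'ee_rot': array([-3.14155519e+00,  2.83976906e-05, -2.71676003e+00]), 'force': array([ 0.43236535,  0.54263361, -0.69281285]), 'moment': array([-0.01263925, -0.02477201,  0.00472079]), 'gripper_force': 0.0, 'width': 0.08758888241067561}
```

Run:
```python
from h import *
a=np.load('side0.npz')['im'][...,::-1];b=np.load('top0.npz')['im'][...,::-1]
cv2.imwrite('pics/top_c.png',cv2.resize(b[110:330,70:420],None,fx=2.28,fy=2.28,interpolation=3))
c1=cv2.resize(b[155:255,145:255],(440,400),interpolation=3); c2=cv2.resize(a[195:265,166:256],(360,280),interpolation=3)
c=np.zeros((400,800,3),np.uint8); c[:,:440]=c1; c[:280,440:]=c2
cv2.imwrite('pics/crop.png',c)
for cam in('side','top'):
  C=cloud(cam,np.load(cam+'0.npz')['d']); 
  m=(abs(C[...,0]-.57)<.15)&(abs(C[...,1]-.229)<.15)&(C[...,2]>.115)&(C[...,2]<.14)
  P=C[m]; print(cam,len(P),P.mean(0), np.linalg.svd(P[:,:2]-P[:,:2].mean(0),full_matrices=False)[1:])
  m=(np.hypot(C[...,0]-.543,C[...,1]+.229)<.06)&(C[...,2]>.07)&(C[...,2]<.09)
  P=C[m]; print('cup rim',len(P),P.min(0),P.max(0))
```

```text
side 189 [0.56881932 0.23617267 0.12613882] (array([0.52872377, 0.0636083 ]), array([[ 0.03440933,  0.99940782],
       [ 0.99940782, -0.03440933]]))
cup rim 94 [ 0.51116333 -0.26727752  0.07000614] [ 0.57677026 -0.18771031  0.08403367]
top 199 [0.57123196 0.23009478 0.12773352] (array([0.53058695, 0.06013917]), array([[-0.03176523, -0.99949536],
       [ 0.99949536, -0.03176523]]))
cup rim 78 [ 0.51355333 -0.25818156  0.07153121] [ 0.5791504  -0.19272773  0.08907592]
```

View pics/top_c.png

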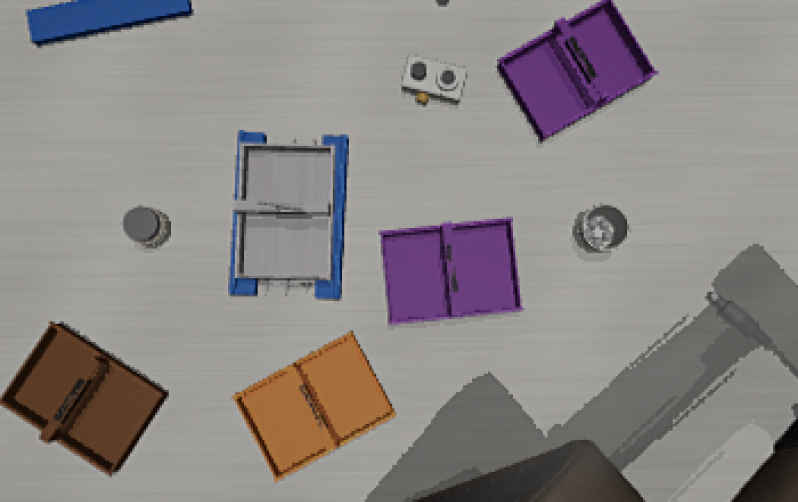

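View pics/crop.png

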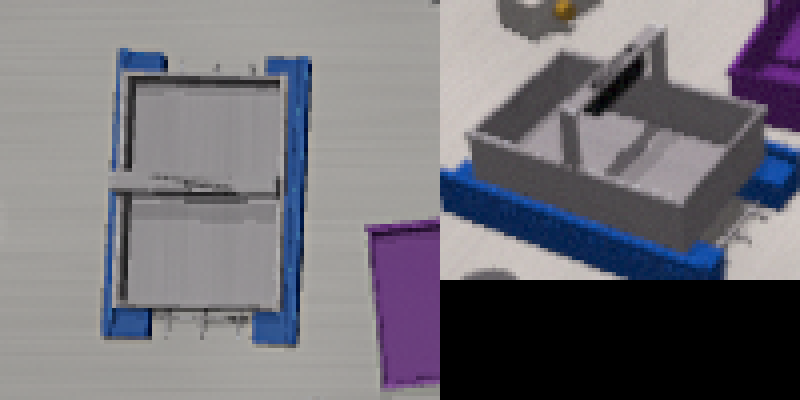

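Pan-shaped candidates (top camera px): purple (321,142), purple (267,229), brown (110,283), orange (209,286) and bare steel on the blue rails (195,205). The crop confirms that the steel one, with the black grip and blue rails, is the pan. The cup with the balls is at (332,212).

```bash
cat >> h.py <<'E'
def pose(G,psi,al,flip=0):
    """TCP pose for grasp point G, tool tilted al deg from down toward azimuth psi deg, closing axis horizontal"""
    p,a=np.radians([psi,al]); z=np.array([np.sin(a)*np.cos(p),np.sin(a)*np.sin(p),-np.cos(a)])
    y=np.array([-np.sin(p),np.cos(p),0])*(-1 if flip else 1); M=np.stack([np.cross(y,z),y,z],1)
    return np.array(G)+.005*z,M
def go(P,M,s=None):
    s=s or arm.get_state(); A=R.from_euler('xyz',s['ee_rot']).as_matrix()
    t=A.T@(P-s['eef_pos'])*100; r=np.degrees(R.from_matrix(A.T@M).as_rotvec())
    print('trans',np.round(t,2),'rot',np.round(r,1),'|r|',round(np.linalg.norm(r),1),'dist',round(np.linalg.norm(t),1)); return t,r
def log():
    s=arm.get_state(); open('log.txt','a').write(' '.join('%.5f'%v for v in [*s['q'],*s['eef_pos'],*s['ee_rot']])+'\n')
    print('t %.2f'%s['t'],'q',np.round(s['q'],3),'p',np.round(s['eef_pos'],4),'rpy',np.round(s['ee_rot'],3),'w',round(s['width'],4),'F',np.round(s['force'],1),round(s['gripper_force'],1)); return s
E
python3 - <<'E'
from h import *
log()
G=np.array([.544,-.229,.063]); P,M=pose(G,-23,35); go(P-.14*M[:,2],M)
E
```

```text
t 0.80 q [-0.858  0.359  0.012 -0.    -1.224 -0.288] p [ 0.2782 -0.615   0.2406] rpy [-3.142  0.    -2.717] w 0.0876 F [ 0.4  0.5 -0.7] 0.0
trans [-34.88  29.91   6.7 ] rot [ 14.4 -33.   45.8] |r| 58.3 dist 46.4
```

>>> {"op": "move_arm", "data": {"rows": [{"translation": [-17, 15, 0], "rot": [7, -16, 23], "hand": 0}, {"translation": [-17, 15, 0], "rot": [7, -16, 23], "hand": 0}, {"translation": [-17, 15, 0], "rot": [7, -16, 23], "hand": 0}, {"translation": [-17, 15, 0], "rot": [7, -16, 23], "hand": 0}, {"translation": [-17, 15, 0], "rot": [7, -16, 23], "hand": 0}, {"translation": [-34.9, 29.9, 5], "rot": [14.4, -33, 45.8], "hand": 0}, {"translation": [-34.9, 29.9, 6], "rot": [14.4, -33, 45.8], "hand": 0}, {"translation": [-34.9, 29.9, 6], "rot": [14.4, -33, 45.8], "hand": 0}]}}

```text
t: 1.47
eef_pos: [0.4024, -0.3443, 0.22]
ee_rot: [-3.084, 0.469, 2.942]
force: [-1.2, -0.6, 0.3]
width: 0.0876
gripper_force: 0.0
```

Run:
```python
from h import *
log()
G=np.array([.544,-.229,.063]); P,M=pose(G,-23,35); go(P-.14*M[:,2],M)
```

```text
t 1.47 q [-0.343 -0.099 -0.671 -0.015 -0.526 -1.431] p [ 0.4024 -0.3443  0.22  ] rpy [-3.084  0.469  2.942] w 0.0876 F [-1.2 -0.6  0.3] 0.0
trans [-1.47 15.98  5.04] rot [ 2.7 -7.8 10.1] |r| 13.1 dist 16.8
```

>>> {"op": "move_arm", "data": {"rows": [{"translation": [-0.5, 8, 2.5], "rot": [2.7, -7.8, 10.1], "hand": 0}, {"translation": [-1.5, 16, 5], "rot": [2.7, -7.8, 10.1], "hand": 0}, {"translation": [-1.5, 16, 5], "rot": [2.7, -7.8, 10.1], "hand": 0}, {"translation": [-1.5, 16, 5], "rot": [2.7, -7.8, 10.1], "hand": 0}, {"translation": [-1.5, 16, 5], "rot": [2.7, -7.8, 10.1], "hand": 0}, {"translation": [-1.5, 16, 5], "rot": [2.7, -7.8, 10.1], "hand": 0}, {"translation": [-1.5, 16, 5], "rot": [2.7, -7.8, 10.1], "hand": 0}]}}

```text
t: 2.05
eef_pos: [0.4723, -0.2424, 0.2192]
ee_rot: [3.125, 0.568, 2.746]
force: [0.4, -1.6, -0.5]
width: 0.0875
gripper_force: 0.0
```

Run:
```python
from h import *
log()
im,d=arm.grab_frame('wrist'); cv2.imwrite('pics/w1.png',im[...,::-1]); find('wrist',['cup'])
print(arm.camera_params('wrist')['tool_from_camera'])
C=cloud('wrist',d); m=(np.hypot(C[...,0]-.544,C[...,1]+.229)<.05)&(C[...,2]>.03)&(C[...,2]<.1)
P=C[m]; print(len(P),P.min(0),P.max(0)); Q=P[P[:,2]>P[:,2].max()-.006]; print(Q.min(0),Q.max(0))
if len(Q)>20: (cx,cy),r=cv2.minEnclosingCircle((Q[:,:2]*1000).astype(np.float32)); print(cx,cy,r)
G=np.array([.544,-.229,.063]); P,M=pose(G,-23,35); go(P-.14*M[:,2],M); go(P,M)
```

```text
t 2.05 q [-0.097 -0.159 -1.015  0.726 -0.216 -2.538] p [ 0.4723 -0.2424  0.2192] rpy [3.125 0.568 2.746] w 0.0875 F [ 0.4 -1.6 -0.5] 0.0
wrist cup 0.61 px [289 121] w [ 5.471e-01 -2.235e-01  4.000e-04]
[[-1.46064233e-03 -9.57186211e-01 -2.89469212e-01  7.86811151e-02]
 [ 9.99998773e-01 -1.23403082e-03 -9.65364319e-04  3.84130833e-04]
 [ 5.66819485e-04 -2.89470267e-01  9.57186838e-01 -1.44622527e-01]
 [ 0.00000000e+00  0.00000000e+00  0.00000000e+00  1.00000000e+00]]
3194 [ 0.51153415 -0.25688117  0.03000878] [ 0.57923686 -0.18973563  0.08121333]
[ 0.51153415 -0.25688117  0.07521347] [ 0.57923686 -0.18973563  0.08121333]
545.3167114257812 -223.54388427734375 34.21342086791992
trans [3.87 3.86 3.  ] rot [ 1.2 -2.5  0.5] |r| 2.8 dist 6.2
trans [ 3.27  3.56 16.98] rot [ 1.2 -2.5  0.5] |r| 2.8 dist 17.7
```

View pics/w1.png

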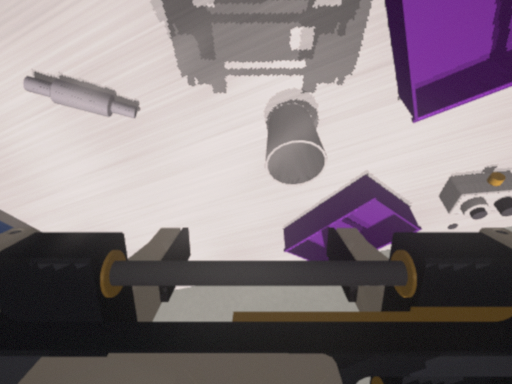

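```bash
cat > kin.py <<'E'
import numpy as np
from scipy.optimize import least_squares
from scipy.spatial.transform import Rotation as R
D=np.loadtxt('log.txt')
def wrist(x,q):
    a1,h,L2,e,L4,d,c,off=x; b=q[1]-q[2]
    r=a1+L2*np.sin(q[1])+e*np.sin(b)+L4*np.cos(b); z=h+L2*np.cos(q[1])+e*np.cos(b)-L4*np.sin(b)
    t=q[0]+c; return np.array([r*np.cos(t)-d*np.sin(t),r*np.sin(t)+d*np.cos(t),z])
x0=np.array([.05,.35,.4,.0,.45,-.19,0,.25])
def res(x):
    o=[]
    for v in D:
        z=R.from_euler('xyz',v[9:12]).as_matrix()[:,2]; o+=list((wrist(x,v[:6])+x[7]*z-v[6:9])*1000)
    return np.r_[o,(x-x0)*[1,1,1,3,1,1,20,1]]
def Rarm(q,c=0): return R.from_euler('z',q[0]+c)*R.from_euler('y',q[1]-q[2])*R.from_euler('x',q[3])*R.from_euler('y',-q[4])*R.from_euler('x',q[5])
E
python3 - <<'E'
from kin import *
f=least_squares(res,x0); print(np.round(f.x,3)); print(np.round(f.fun[:3*len(D)],1))
for s4 in(1,-1):
  for s6 in (1,-1):
    print(s4,s6,[np.round((Rarm(v[:6]*[1,1,1,s4,1,s6]).inv()*R.from_euler('xyz',v[9:12])).as_matrix(),2).tolist() for v in D])
E
```

```text
[ 0.5   -0.164  0.294  0.07   0.012 -0.216  0.037 -0.059]
[-0.9  1.2 -8.1  1.8 -8.6 14.  -2.3  7.6 -5.9]
1 1 [[[0.0, -0.0, 1.0], [-0.84, 0.54, 0.0], [-0.54, -0.84, 0.0]], [[0.0, -0.01, 1.0], [0.97, 0.25, 0.0], [-0.25, 0.97, 0.01]], [[0.07, 0.27, 0.96], [0.88, -0.48, 0.07], [0.48, 0.84, -0.27]]]
1 -1 [[[0.0, -0.0, 1.0], [-1.0, 0.0, 0.0], [-0.0, -1.0, -0.0]], [[0.0, -0.01, 1.0], [-1.0, 0.03, 0.0], [-0.03, -1.0, -0.01]], [[0.07, 0.27, 0.96], [-0.13, -0.95, 0.28], [0.99, -0.15, -0.03]]]
-1 1 [[[-0.0, -0.0, 1.0], [-0.84, 0.54, 0.0], [-0.54, -0.84, -0.0]], [[0.0, 0.0, 1.0], [0.96, 0.28, -0.0], [-0.28, 0.96, -0.0]], [[0.0, 0.0, 1.0], [-0.36, -0.93, 0.0], [0.93, -0.36, -0.0]]]
-1 -1 [[[-0.0, -0.0, 1.0], [-1.0, -0.0, -0.0], [0.0, -1.0, -0.0]], [[0.0, 0.0, 1.0], [-1.0, 0.0, 0.0], [-0.0, -1.0, 0.0]], [[0.0, 0.0, 1.0], [-1.0, -0.0, 0.0], [0.0, -1.0, 0.0]]]
```

```bash
cat > kin.py <<'E'
import numpy as np
from scipy.optimize import least_squares
from scipy.spatial.transform import Rotation as R
D=np.loadtxt('log.txt'); CT=R.from_matrix([[0,0,1],[-1,0,0],[0,-1,0]])
def Rt(q): return R.from_euler('z',q[0])*R.from_euler('y',q[1]-q[2])*R.from_euler('x',-q[3])*R.from_euler('y',-q[4])*R.from_euler('x',-q[5])*CT
def J(q):  # p = J @ [a1,d,h,L2x,L2z,L4x,L4z,off]
    b=q[1]-q[2]; A=np.zeros((3,8)); z1=R.from_euler('z',q[0]); A[:,:3]=z1.as_matrix()
    A[:,3:5]=(z1*R.from_euler('y',q[1])).as_matrix()[:,[0,2]]; A[:,5:7]=(z1*R.from_euler('y',b)).as_matrix()[:,[0,2]]
    A[:,7]=Rt(q).as_matrix()[:,2]; return A
def fit():
    x0=np.array([.05,-.19,.4,0,.4,.42,.0,.25]); A=np.vstack([J(v[:6]) for v in D]); b=D[:,6:9].ravel()
    w=.01*np.ones(8); w[3]=w[6]=.02
    x=np.linalg.lstsq(np.vstack([A,np.diag(w)]),np.r_[b,w*x0],rcond=None)[0]; return x,(A@x-b)*1000
X,E=fit()
LO=np.array([-3.07,-1.43,-1.02,-3.03,-3.05,-3.03]);HI=np.array([3.07,2.12,1.25,1.67,0,3.03])
def ik(P,M,q0):
    def f(q): return np.r_[(J(q)@X-P)*5,(R.from_matrix(M).inv()*Rt(q)).as_rotvec(),(q-q0)*1e-4]
    r=least_squares(f,np.clip(q0,LO+.02,HI-.02),bounds=(LO+.01,HI-.01)); e=r.fun[:6]
    return r.x,np.linalg.norm(e[:3])/5*1000,np.degrees(np.linalg.norm(e[3:]))
E
python3 -c "
from kin import *
print(np.round(X,3),np.round(E,1))"
```

```text
[ 0.67  -0.19  -0.174 -0.121  0.383 -0.058  0.031  0.035] [ 0.8  1.1 -0.2  0.4 -1.4  0.7 -0.6 -0.1 -0.4]
```

Run:
```python
from h import pose
from kin import *
def w(M,q1,b,near):
    best=None
    N=(R.from_euler('y',b).inv()*R.from_euler('z',q1).inv()*R.from_matrix(M)*CT.inv()).as_matrix()
    # N = Rx(-q4)Ry(-q5)Rx(-q6), q5 in (-pi,0) => angle B=-q5>0
    B=np.arccos(N[0,0]); q4=-np.arctan2(N[1,0],-N[2,0]); q6=-np.arctan2(N[0,1],N[0,2])
    return np.degrees([q4,-B,q6])
for name,q1c,q1p,sg in (('A',-8,45,1),('B',-8,45,-1)):
  for fl in (0,1):
    for b in (.3,.6,.9):
      g=w(pose([0,0,0],-20+0+sg*90,45,fl)[1],np.radians(q1c),b,0); p=w(pose([0,0,0],90*sg,-60,fl)[1],np.radians(q1p),b,0)
      print(name,fl,b,np.round(g),np.round(p))
```

```text
A 0 0.3 [-48. -70.   4.] [  43. -116.  -41.]
A 0 0.6 [-54. -59.  19.] [  39. -103.  -53.]
A 0 0.9 [-65. -50.  37.] [ 38. -89. -64.]
A 1 0.3 [ -48.  -70. -176.] [  43. -116.  139.]
A 1 0.6 [ -54.  -59. -161.] [  39. -103.  127.]
A 1 0.9 [ -65.  -50. -143.] [ 38. -89. 116.]
B 0 0.3 [ 44. -86. 159.] [-64. -43. 173.]
B 0 0.6 [ 46. -74. 147.] [ -84.  -38. -161.]
B 0 0.9 [ 51. -62. 133.] [-105.  -39. -134.]
B 1 0.3 [ 44. -86. -21.] [-64. -43.  -7.]
B 1 0.6 [ 46. -74. -33.] [-84. -38.  19.]
B 1 0.9 [ 51. -62. -47.] [-105.  -39.   46.]
```

Run:
```python
from h import *
P,M=pose([.50,-.32,.25],70,0); go(P,M); P,M=pose([.50,-.32,.25],25,0); go(P,M)
```

```text
trans [-5.99 -6.27  0.66] rot [-25.5  25.8 -89.4] |r| 96.5 dist 8.7
trans [-5.99 -6.27  0.66] rot [-12.6  31.  -45.9] |r| 56.8 dist 8.7
```

>>> {"op": "move_arm", "data": {"rows": [{"translation": [-3, -3, 0.3], "rot": [-12.6, 31, -45.9], "hand": 0}, {"translation": [-6, -6.3, 0.7], "rot": [-12.6, 31, -45.9], "hand": 0}, {"translation": [-6, -6.3, 0.7], "rot": [-12.6, 31, -45.9], "hand": 0}, {"translation": [-6, -6.3, 0.7], "rot": [-12.6, 31, -45.9], "hand": 0}, {"translation": [-6, -6.3, 0.7], "rot": [-12.6, 31, -45.9], "hand": 0}, {"translation": [-6, -6.3, 0.7], "rot": [-12.6, 31, -45.9], "hand": 0}, {"translation": [-6, -6.3, 0.7], "rot": [-12.6, 31, -45.9], "hand": 0}, {"translation": [-6, -6.3, 0.7], "rot": [-12.6, 31, -45.9], "hand": 0}]}}

```text
t: 2.82
eef_pos: [0.4977, -0.3226, 0.2436]
ee_rot: [-3.071, 0.186, -2.982]
force: [1.2, -0.1, 0.3]
width: 0.0875
gripper_force: 0.0
```

>>> {"op": "move_arm", "data": {"rows": [{"translation": [0, 0, 0], "rot": [0, 0, -45], "hand": 0}, {"translation": [0, 0, 0], "rot": [0, 0, -45], "hand": 0}, {"translation": [0, 0, 0], "rot": [0, 0, -45], "hand": 0}, {"translation": [0, 0, 0], "rot": [0, 0, -45], "hand": 0}, {"translation": [0, 0, 0], "rot": [0, 0, -45], "hand": 0}, {"translation": [0, 0, 0], "rot": [0, 0, -45], "hand": 0}, {"translation": [0, 0, 0], "rot": [0, 0, -45], "hand": 0}, {"translation": [0, 0, 0], "rot": [0, 0, -45], "hand": 0}]}}

```text
t: 3.48
eef_pos: [0.4973, -0.3225, 0.2427]
ee_rot: [-2.958, 0.081, -2.2]
force: [0.4, -0.2, 0.3]
width: 0.0876
gripper_force: 0.0
```

Run:
```python
from h import *
log(); P,M=pose([.545,-.225,.063],70,45); go(P-.14*M[:,2],M)
from kin import *
print(np.round(X,3),np.round(E,1))
```

```text
t 3.48 q [-0.25   0.116 -0.32  -0.008 -0.935 -0.382] p [ 0.4973 -0.3225  0.2427] rpy [-2.958  0.081 -2.2  ] w 0.0876 F [ 0.4 -0.2  0.3] 0.0
trans [-0.83  0.81  8.52] rot [-16.9 -41.4 -11.1] |r| 46.1 dist 8.6
[ 0.656 -0.19  -0.179 -0.116  0.386 -0.052  0.038  0.034] [ 1.1  1.   1.   0.4 -1.2  2.7 -0.6  0.1 -0.8 -0.4 -0.6 -2.8]
```

>>> {"op": "move_arm", "data": {"rows": [{"translation": [0, 0, 1], "rot": [-16.9, -41.4, -11.1], "hand": 0}, {"translation": [-0.2, 0.2, 3], "rot": [-16.9, -41.4, -11.1], "hand": 0}, {"translation": [-0.4, 0.4, 5], "rot": [-16.9, -41.4, -11.1], "hand": 0}, {"translation": [-0.8, 0.8, 7], "rot": [-16.9, -41.4, -11.1], "hand": 0}, {"translation": [-0.8, 0.8, 8.5], "rot": [-16.9, -41.4, -11.1], "hand": 0}, {"translation": [-0.8, 0.8, 8.5], "rot": [-16.9, -41.4, -11.1], "hand": 0}, {"translation": [-0.8, 0.8, 8.5], "rot": [-16.9, -41.4, -11.1], "hand": 0}, {"translation": [-0.8, 0.8, 8.5], "rot": [-16.9, -41.4, -11.1], "hand": 0}]}}

```text
t: 4.15
eef_pos: [0.5111, -0.317, 0.1543]
ee_rot: [3.13, 0.792, -1.934]
force: [-0.9, 0.9, -0.8]
width: 0.0877
gripper_force: 0.0
```

Run:
```python
from h import *
log(); 
im,d=arm.grab_frame('wrist'); find('wrist',['cup'])
C=cloud('wrist',d); m=(np.hypot(C[...,0]-.545,C[...,1]+.225)<.05)&(C[...,2]>.03)&(C[...,2]<.1)
P=C[m]; print(len(P),P.min(0),P.max(0)); Q=P[P[:,2]>P[:,2].max()-.006]
if len(Q)>20: (cx,cy),r=cv2.minEnclosingCircle((Q[:,:2]*1000).astype(np.float32)); print(cx,cy,r)
P,M=pose([.545,-.225,.063],70,45); go(P-.14*M[:,2],M); go(P,M)
```

```text
t 4.15 q [-0.719  0.548  0.137 -0.726 -1.527  0.534] p [ 0.5111 -0.317   0.1543] rpy [ 3.13   0.792 -1.934] w 0.0877 F [-0.9  0.9 -0.8] 0.0
wrist cup 0.84 px [258 144] w [ 0.5441 -0.2277  0.0009]
3799 [ 0.51235365 -0.25989137  0.03015102] [ 0.57894842 -0.19187028  0.0828514 ]
545.8561401367188 -225.74365234375 34.15233612060547
trans [-0.19  0.02 -0.  ] rot [-0.1 -0.  -0.4] |r| 0.4 dist 0.2
trans [-0.19  0.05 14.  ] rot [-0.1 -0.  -0.4] |r| 0.4 dist 14.0
```

>>> {"op": "move_arm", "data": {"rows": [{"translation": [-0.2, 0, 2.5], "rot": [0, 0, -0.4], "hand": 0}, {"translation": [-0.2, 0, 5], "rot": [0, 0, -0.4], "hand": 0}, {"translation": [-0.2, 0, 7.5], "rot": [0, 0, -0.4], "hand": 0}, {"translation": [-0.2, 0, 10], "rot": [0, 0, -0.4], "hand": 0}, {"translation": [-0.2, 0, 12], "rot": [0, 0, -0.4], "hand": 0}, {"translation": [-0.2, 0, 13.3], "rot": [0, 0, -0.4], "hand": 0}, {"translation": [-0.2, 0, 14], "rot": [0, 0, -0.4], "hand": 0}, {"translation": [-0.2, 0, 14], "rot": [0, 0, -0.4], "hand": 0}]}}

```text
t: 4.92
eef_pos: [0.5473, -0.2193, 0.0615]
ee_rot: [-3.135, 0.785, -1.911]
force: [-0.7, 0.0, 0.3]
width: 0.0875
gripper_force: 0.0
```

Run:
```python
from h import *
log(); P,M=pose([.5455,-.2255,.063],70,45); go(P,M)
```

```text
t 4.92 q [-0.58   0.593 -0.019 -0.797 -1.292  0.601] p [ 0.5473 -0.2193  0.0615] rpy [-3.135  0.785 -1.911] w 0.0875 F [-0.7  0.   0.3] 0.0
trans [ 0.35 -0.05 -0.06] rot [-0.  -0.   0.4] |r| 0.4 dist 0.4
```

>>> {"op": "move_arm", "data": {"rows": [{"translation": [0.3, 0, 0], "rot": [0, 0, 0], "hand": 0}, {"translation": [0.3, 0, 0], "rot": [0, 0, 0], "hand": 0.5}, {"translation": [0.3, 0, 0], "rot": [0, 0, 0], "hand": 1}, {"translation": [0.3, 0, 0], "rot": [0, 0, 0], "hand": 1}, {"translation": [0.3, 0, 0], "rot": [0, 0, 0], "hand": 1}, {"translation": [0.3, 0, 0], "rot": [0, 0, 0], "hand": 1}, {"translation": [0.3, 0, 0], "rot": [0, 0, 0], "hand": 1}, {"translation": [0.3, 0, 0], "rot": [0, 0, 0], "hand": 1}], "squeeze": 50}}

```text
t: 5.58
eef_pos: [0.5463, -0.2231, 0.0595]
ee_rot: [-3.134, 0.785, -1.912]
force: [-3.1, -2.0, 5.1]
width: 0.0657
gripper_force: 49.6
```

Run:
```python
from h import *
s=log(); M=R.from_euler('xyz',s['ee_rot']).as_matrix(); P=s['eef_pos']
go(P+[0,0,.17],M)
from kin import *
print(np.round(X,3),np.round(E,1))
```

```text
t 5.58 q [-0.586  0.597 -0.017 -0.796 -1.294  0.605] p [ 0.5463 -0.2231  0.0595] rpy [-3.134  0.785 -1.912] w 0.0657 F [-3.1 -2.   5.1] 49.6
trans [-12.02  -0.09 -12.02] rot [0. 0. 0.] |r| 0.0 dist 17.0
[-0.274 -0.172  0.271  0.258  0.542  0.469  0.057  0.402] [ -4.1  35.3 -60.6  46.7   4.8  51.7 -43.1 -29.6 -28.   16.7  16.6  -3.4
 -14.6   8.4  26.7   7.  -18.7   7.4   6.3 -18.2   6.3]
```

>>> {"op": "move_arm", "data": {"rows": [{"translation": [-1, 0, -1], "rot": [0, 0, 0], "hand": 1}, {"translation": [-3, 0, -3], "rot": [0, 0, 0], "hand": 1}, {"translation": [-5, 0, -5], "rot": [0, 0, 0], "hand": 1}, {"translation": [-7, 0, -7], "rot": [0, 0, 0], "hand": 1}, {"translation": [-9, 0, -9], "rot": [0, 0, 0], "hand": 1}, {"translation": [-11, 0, -11], "rot": [0, 0, 0], "hand": 1}, {"translation": [-12, 0, -12], "rot": [0, 0, 0], "hand": 1}, {"translation": [-12, 0, -12], "rot": [0, 0, 0], "hand": 1}]}}

```text
t: 6.25
eef_pos: [0.5465, -0.2231, 0.2329]
ee_rot: [-3.126, 0.783, -1.906]
force: [0.5, -0.4, -2.7]
width: 0.0657
gripper_force: 49.8
```

```bash
sed -i 's/np.zeros((3,8))/np.zeros((3,10))/; s/A\[:,7\]=Rt(q).as_matrix()\[:,2\]; return A/F=z1*R.from_euler("y",b)*R.from_euler("x",-q[3]); A[:,7]=Rt(q).as_matrix()[:,2]; A[:,8]=F.as_matrix()[:,1]; A[:,9]=(F*R.from_euler("y",-q[4])).as_matrix()[:,2]; return A/; s/x0=np.array.*; A=/x0=np.array([.05,0,.4,0,.4,.42,.0,.25,-.19,0]); A=/; s/w=.01\*np.ones(8)/w=.003*np.ones(10)/; s/w\[3\]=w\[6\]=.02/w[3]=w[6]=w[1]=.006/' kin.py
python3 - <<'E'
from h import *
s=log()
from kin import *
print(np.round(X,3),np.round(E,1))
find('top',['ball0','cup'])
E
```

```text
t 6.25 q [-0.578  0.396  0.096 -0.761 -1.509  0.381] p [ 0.5465 -0.2231  0.2329] rpy [-3.126  0.783 -1.906] w 0.0657 F [ 0.5 -0.4 -2.7] 49.8
[ 0.     0.     0.199  0.     0.602  0.464 -0.     0.364 -0.192 -0.   ] [ 0. -0. -0.  0.  0. -0. -0. -0.  0.  0. -0.  0. -0.  0. -0. -0.  0.  0.
 -0. -0.  0.  0.  0. -0.]
top ball0 0.55 px [336 212] w [ 0.5434 -0.2392  0.0136]
top cup 0.78 px [332 212] w [ 0.5447 -0.2299 -0.0013]
top cup 0.64 px [261 147] w [0.7692 0.0094 0.0019]
```

Run:
```python
from h import *
from kin import *
s=arm.get_state(); q=np.array(s['q'])
W=[([.59,-.02,.235],80,45),([.632,.19,.235],90,45)]+[([.632,.19,.235-.075*k/5],90,45-21*k) for k in range(1,6)]
for G,p,a in W:
    P,M=pose(G,p,a); q,e1,e2=ik(P,M,q); print(p,a,np.round(q,2),round(e1,2),round(e2,2))
P,M=pose(*W[0]);go(P,M)
P,M=pose(*W[1]);go(P,M)
```

```text
80 45 [-0.24  0.34  0.01 -0.8  -1.39  0.28] 0.0 0.0
90 45 [ 0.11  0.37  0.08 -0.82 -1.29  0.14] 0.0 0.0
90 24 [ 0.35  0.33  0.01 -0.43 -1.14 -0.19] 0.0 0.0
90 3 [ 0.56  0.35 -0.07 -0.05 -1.12 -0.54] 0.0 0.0
90 -18 [ 0.71  0.45 -0.13  0.25 -1.22 -0.83] 0.0 0.0
90 -39 [ 0.81  0.59 -0.14  0.46 -1.39 -1.02] 0.0 0.0
90 -60 [ 0.87  0.76 -0.13  0.59 -1.6  -1.15] 0.0 0.0
trans [-14.97   2.73  14.54] rot [-7.2 -0.  -6.8] |r| 9.9 dist 21.0
trans [-29.95   5.98  29.49] rot [-14.2  -0.1 -13.8] |r| 19.9 dist 42.5
```

>>> {"op": "move_arm", "data": {"rows": [{"translation": [-0.6, 0.1, 0.6], "rot": [-0.3, 0, -0.3], "hand": 1}, {"translation": [-1.8, 0.35, 1.8], "rot": [-0.8, 0, -0.8], "hand": 1}, {"translation": [-3.6, 0.7, 3.5], "rot": [-1.7, 0, -1.7], "hand": 1}, {"translation": [-5.7, 1.1, 5.6], "rot": [-2.7, 0, -2.6], "hand": 1}, {"translation": [-7.8, 1.5, 7.7], "rot": [-3.7, 0, -3.6], "hand": 1}, {"translation": [-9.9, 1.9, 9.7], "rot": [-4.7, 0, -4.6], "hand": 1}, {"translation": [-12, 2.4, 11.8], "rot": [-5.7, 0, -5.5], "hand": 1}, {"translation": [-14.1, 2.8, 13.9], "rot": [-6.7, 0, -6.5], "hand": 1}]}}

```text
t: 7.02
eef_pos: [0.5857, -0.0244, 0.2277]
ee_rot: [3.139, 0.785, -1.755]
force: [0.8, 0.3, -2.7]
width: 0.0656
gripper_force: 49.8
```

Run:
```python
from h import *
log();P,M=pose([.632,.19,.235],90,45);go(P,M)
```

```text
t 7.02 q [-0.253  0.337  0.004 -0.8   -1.387  0.286] p [ 0.5857 -0.0244  0.2277] rpy [ 3.139  0.785 -1.755] w 0.0656 F [ 0.8  0.3 -2.7] 49.8
trans [-16.01  -0.6   15.48] rot [-7.3  0.  -7.5] |r| 10.4 dist 22.3
```

>>> {"op": "move_arm", "data": {"rows": [{"translation": [-2.2, -0.1, 2.1], "rot": [-1, 0, -1], "hand": 1}, {"translation": [-4.4, -0.2, 4.3], "rot": [-2, 0, -2], "hand": 1}, {"translation": [-6.6, -0.2, 6.4], "rot": [-3, 0, -3], "hand": 1}, {"translation": [-8.8, -0.3, 8.5], "rot": [-4, 0, -4], "hand": 1}, {"translation": [-11, -0.4, 10.6], "rot": [-5, 0, -5], "hand": 1}, {"translation": [-13.2, -0.5, 12.8], "rot": [-6, 0, -6], "hand": 1}, {"translation": [-15, -0.6, 14.5], "rot": [-6.8, 0, -7], "hand": 1}, {"translation": [-16, -0.6, 15.5], "rot": [-7.3, 0, -7.5], "hand": 1}]}}

```text
t: 7.68
eef_pos: [0.6321, 0.1948, 0.2309]
ee_rot: [-3.141, 0.785, -1.568]
force: [0.6, -0.7, -3.1]
width: 0.0654
gripper_force: 49.8
```

Run:
```python
from h import *
s=log()
for k,g in ((1,[.632,.19,.205]),(2,[.632,.19,.165])):
    P,M=pose(g,90,45-37.5*k);go(P,M)
C=cloud('top',arm.grab_frame('top')[1]); 
m=(abs(C[...,0]-.57)<.15)&(abs(C[...,1]-.229)<.15)&(C[...,2]>.065)&(C[...,2]<.085); P=C[m]; print(P.min(0),P.max(0))
```

```text
t 7.68 q [ 0.109  0.375  0.077 -0.821 -1.288  0.142] p [0.6321 0.1948 0.2309] rpy [-3.141  0.785 -1.568] w 0.0654 F [ 0.6 -0.7 -3.1] 49.8
trans [2.47 0.01 1.89] rot [ 0.  37.5  0.1] |r| 37.5 dist 3.1
trans [5.48 0.01 4.45] rot [-0.  75.   0.2] |r| 75.0 dist 7.1
[0.4745018  0.16093329 0.06586599] [0.66988915 0.29684444 0.08435918]
```

>>> {"op": "move_arm", "data": {"rows": [{"translation": [0.3, 0, 0.2], "rot": [0, 4, 0], "hand": 1}, {"translation": [0.6, 0, 0.5], "rot": [0, 9, 0], "hand": 1}, {"translation": [0.9, 0, 0.7], "rot": [0, 14, 0], "hand": 1}, {"translation": [1.2, 0, 0.9], "rot": [0, 19, 0], "hand": 1}, {"translation": [1.5, 0, 1.2], "rot": [0, 24, 0], "hand": 1}, {"translation": [1.8, 0, 1.4], "rot": [0, 29, 0], "hand": 1}, {"translation": [2.1, 0, 1.6], "rot": [0, 33, 0], "hand": 1}, {"translation": [2.5, 0, 1.9], "rot": [0, 37.5, 0], "hand": 1}]}}

```text
t: 8.4
eef_pos: [0.6324, 0.1869, 0.2011]
ee_rot: [-3.139, 0.126, -1.571]
force: [0.3, -0.9, -3.2]
width: 0.0657
gripper_force: 49.7
```

Run:
```python
from h import *
s=log()
P,M=pose([.632,.19,.162],90,-30);go(P,M)
arm.grab_frame('side'); find('side',['cup','ball0'])
```

```text
t 8.40 q [ 0.519  0.341 -0.063 -0.12  -1.104 -0.468] p [0.6324 0.1869 0.2011] rpy [-3.139  0.126 -1.571] w 0.0657 F [ 0.3 -0.9 -3.2] 49.7
trans [0.49 0.05 4.32] rot [-0.2 37.2 -0.1] |r| 37.2 dist 4.3
side cup 0.64 px [206 187] w [0.629  0.1473 0.1543]
```

>>> {"op": "move_arm", "data": {"rows": [{"translation": [0.1, 0, 0.5], "rot": [0, 4.7, 0], "hand": 1}, {"translation": [0.1, 0, 1.1], "rot": [0, 9.3, 0], "hand": 1}, {"translation": [0.2, 0, 1.6], "rot": [0, 14, 0], "hand": 1}, {"translation": [0.2, 0, 2.2], "rot": [0, 18.6, 0], "hand": 1}, {"translation": [0.3, 0, 2.7], "rot": [0, 23.3, 0], "hand": 1}, {"translation": [0.4, 0, 3.2], "rot": [0, 28, 0], "hand": 1}, {"translation": [0.4, 0, 3.8], "rot": [0, 32.5, 0], "hand": 1}, {"translation": [0.5, 0, 4.3], "rot": [0, 37, 0], "hand": 1}]}}

```text
t: 9.22
eef_pos: [0.6331, 0.1867, 0.1581]
ee_rot: [-3.138, -0.518, -1.575]
force: [1.0, -0.1, -2.1]
width: 0.066
gripper_force: 49.6
```

Run:
```python
from h import *
s=log()
P,M=pose([.632,.19,.160],90,-46);go(P,M)
P,M=pose([.632,.19,.160],90,-62);go(P,M)
im,d=arm.grab_frame('side'); find('side',['cup','ball0','pan']); cv2.imwrite('pics/s2.png',cv2.resize(im[120:290,120:320,::-1],(800,680))[:600])
```

```text
t 9.22 q [ 0.772  0.536 -0.158  0.381 -1.276 -0.961] p [0.6331 0.1867 0.1581] rpy [-3.138 -0.518 -1.575] w 0.066 F [ 1.  -0.1 -2.1] 49.6
trans [-0.05  0.11  0.15] rot [-0.  16.3 -0.2] |r| 16.3 dist 0.2
trans [0.08 0.11 0.1 ] rot [-0.  32.3 -0.2] |r| 32.3 dist 0.2
side pan 0.84 px [210 236] w [0.5731 0.2285 0.0302]
side pan 0.8 px [296 261] w [0.2983 0.193  0.0028]
side pan 0.74 px [264 212] w [ 0.4889 -0.0061  0.0012]
side pan 0.73 px [246 342] w [ 0.3106  0.5166 -0.0037]
```

View pics/s2.png

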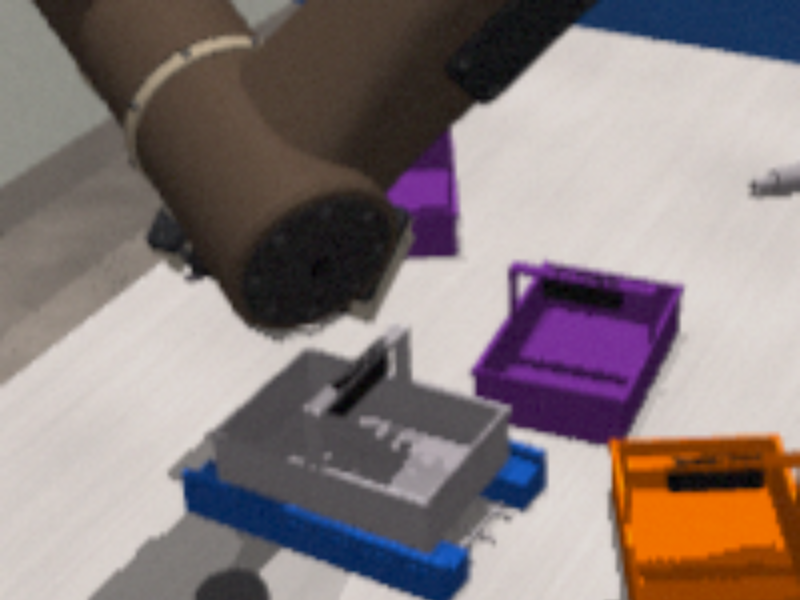

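>>> {"op": "move_arm", "data": {"rows": [{"translation": [0, 0.1, 0], "rot": [0, 2, 0], "hand": 1}, {"translation": [0, 0.1, 0], "rot": [0, 4, 0], "hand": 1}, {"translation": [0, 0.1, 0], "rot": [0, 6, 0], "hand": 1}, {"translation": [0, 0.1, 0], "rot": [0, 8, 0], "hand": 1}, {"translation": [0, 0.1, 0], "rot": [0, 10, 0], "hand": 1}, {"translation": [0, 0.1, 0], "rot": [0, 12, 0], "hand": 1}, {"translation": [0, 0.1, 0.1], "rot": [0, 14, 0], "hand": 1}, {"translation": [0, 0.1, 0.1], "rot": [0, 16, 0], "hand": 1}]}}

```text
t: 10.08
eef_pos: [0.6322, 0.1872, 0.1578]
ee_rot: [-3.136, -0.799, -1.576]
force: [0.1, 0.6, -2.1]
width: 0.0657
gripper_force: 49.6
```

>>> {"op": "move_arm", "data": {"rows": [{"translation": [0, 0, 0], "rot": [0, 2, 0], "hand": 1}, {"translation": [0, 0, 0], "rot": [0, 4, 0], "hand": 1}, {"translation": [0, 0, 0], "rot": [0, 6, 0], "hand": 1}, {"translation": [0, 0, 0], "rot": [0, 8, 0], "hand": 1}, {"translation": [0, 0, 0], "rot": [0, 10, 0], "hand": 1}, {"translation": [0, 0, 0], "rot": [0, 12, 0], "hand": 1}, {"translation": [0, 0, 0], "rot": [0, 14, 0], "hand": 1}, {"translation": [0, 0, 0], "rot": [0, 16, 0], "hand": 1}]}}

```text
t: 10.75
eef_pos: [0.6324, 0.1871, 0.1583]
ee_rot: [-3.132, -1.078, -1.58]
force: [0.4, 0.1, -1.9]
width: 0.0663
gripper_force: 49.6
```

Run:
```python
from h import *
s=log()
for c in ('side','top','wrist'):
    im,d=arm.grab_frame(c); cv2.imwrite(f'pics/p_{c}.png',im[...,::-1]); find(c,['cup','ball0','pan_grip'])
```

```text
t 10.75 q [ 0.873  0.779 -0.124  0.604 -1.617 -1.166] p [0.6324 0.1871 0.1583] rpy [-3.132 -1.078 -1.58 ] w 0.0663 F [ 0.4  0.1 -1.9] 49.6
side ball0 0.24 px [211 236] w [0.5718 0.2256 0.0295]
side pan_grip 0.97 px [245 319] w [0.3094 0.5223 0.0852]
side pan_grip 0.95 px [300 239] w [0.2936 0.1864 0.0838]
side pan_grip 0.79 px [210 214] w [0.5686 0.2269 0.116 ]
side pan_grip 0.7 px [265 192] w [ 0.4882 -0.0057  0.0878]
side pan_grip 0.36 px [217 153] w [ 0.7849 -0.1958  0.0906]
top cup 0.97 px [224 178] w [0.6334 0.1276 0.1778]
top pan_grip 0.91 px [206 289] w [0.2962 0.1884 0.0842]
top pan_grip 0.84 px [325 135] w [ 0.786  -0.1978  0.0923]
top pan_grip 0.6 px [194 201] w [0.5722 0.2259 0.1137]
top pan_grip 0.59 px [266 227] w [ 0.4885 -0.0038  0.0858]
wrist cup 0.57 px [259 163] w [0.6312 0.1274 0.1771]
wrist pan_grip 0.67 px [373 152] w [ 0.487  -0.0023  0.0899]
wrist pan_grip 0.63 px [171  89] w [ 0.7844 -0.1922  0.0871]
```

Run:
```python
import cv2
a=cv2.imread('pics/p_side.png')[180:270,140:260]; b=cv2.imread('pics/p_top.png')[140:250,150:260]
import numpy as np
c=np.zeros((400,800,3),np.uint8); c[:300,:400]=cv2.resize(a,(400,300),interpolation=3); c[:,400:]=cv2.resize(b,(400,400),interpolation=3); cv2.imwrite('pics/p2.png',c)
```

```text
(no output)
```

View pics/p2.png

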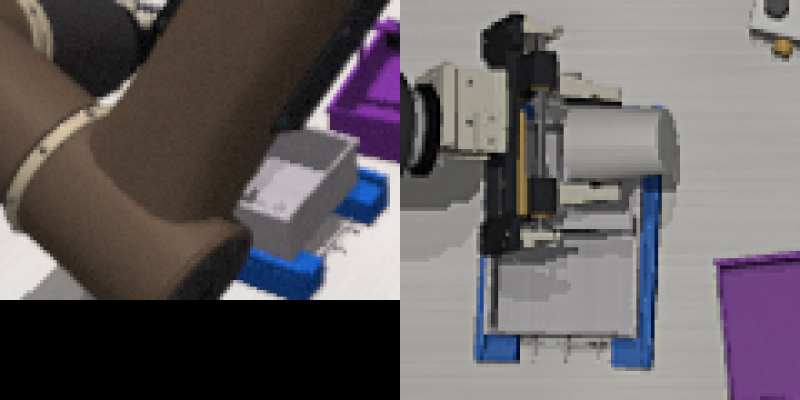

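>>> {"op": "move_arm", "data": {"rows": [{"translation": [0, 0, 0], "rot": [0, 4, 0], "hand": 1}, {"translation": [0, 0, 0], "rot": [0, 8, 0], "hand": 1}, {"translation": [0, 0, 0], "rot": [0, 8, 0], "hand": 1}, {"translation": [0, 0, 0], "rot": [0, 8, 0], "hand": 1}, {"translation": [0, 0, 0], "rot": [0, 8, 0], "hand": 1}, {"translation": [0, 0, 0], "rot": [0, 4, 0], "hand": 1}, {"translation": [0, 0, 0], "rot": [0, 0, 0], "hand": 1}]}}

```text
t: 11.93
eef_pos: [0.6324, 0.1874, 0.1575]
ee_rot: [-3.134, -1.071, -1.578]
force: [0.1, -0.8, -0.1]
width: 0.0659
gripper_force: 49.6
```

Run:
```python
from h import *
s=log(); 
P,M=pose([.632,.17,.25],90,-8);go(P,M)
P,M=pose([.632,.17,.26],90,45);go(P,M)
```

```text
t 11.93 q [ 0.873  0.776 -0.125  0.601 -1.612 -1.163] p [0.6324 0.1874 0.1575] rpy [-3.134 -1.071 -1.578] w 0.0659 F [ 0.1 -0.8 -0.1] 49.6
trans [ 8.56  0.   -2.61] rot [ -0.2 -53.4  -0.2] |r| 53.4 dist 8.9
trans [ 9.35 -0.   -3.53] rot [-2.000e-01 -1.064e+02 -1.000e-01] |r| 106.4 dist 10.0
```

Now lift while turning the cup back upright, in one turn.

>>> {"op": "move_arm", "data": {"rows": [{"translation": [2, 0, -0.6], "rot": [0, -4, 0], "hand": 1}, {"translation": [4, 0, -1.2], "rot": [0, -11, 0], "hand": 1}, {"translation": [6, 0, -1.8], "rot": [0, -18, 0], "hand": 1}, {"translation": [7.5, 0, -2.3], "rot": [0, -25, 0], "hand": 1}, {"translation": [8.6, 0, -2.6], "rot": [0, -32, 0], "hand": 1}, {"translation": [8.6, 0, -2.6], "rot": [0, -39, 0], "hand": 1}, {"translation": [8.6, 0, -2.6], "rot": [0, -46, 0], "hand": 1}, {"translation": [8.6, 0, -2.6], "rot": [-0.2, -53.4, -0.2], "hand": 1}]}}

```text
t: 12.6
eef_pos: [0.6322, 0.1696, 0.2498]
ee_rot: [-3.136, -0.137, -1.571]
force: [1.1, -1.1, -2.0]
width: 0.0662
gripper_force: 49.7
```

>>> {"op": "move_arm", "data": {"rows": [{"translation": [0, 0, 0], "rot": [0, -7, 0], "hand": 1}, {"translation": [0, 0, 0], "rot": [0, -14, 0], "hand": 1}, {"translation": [0, 0, 0], "rot": [0, -21, 0], "hand": 1}, {"translation": [0, 0, 0], "rot": [0, -28, 0], "hand": 1}, {"translation": [0, 0, 0], "rot": [0, -35, 0], "hand": 1}, {"translation": [0, 0, 0], "rot": [0, -42, 0], "hand": 1}, {"translation": [0, 0, 0], "rot": [0, -49, 0], "hand": 1}, {"translation": [0, 0, 0], "rot": [0, -53, 0], "hand": 1}]}}

```text
t: 13.27
eef_pos: [0.6325, 0.1673, 0.2484]
ee_rot: [-3.135, 0.785, -1.569]
force: [-0.4, 0.0, -2.5]
width: 0.0657
gripper_force: 49.7
```

Run:
```python
from h import *
s=log(); 
P,M=pose([.5455,-.2255,.22],70,45);go(P,M)
P,M=pose([.5455,-.2255,.0632],70,45);go(P,M)
arm.grab_frame('side'); find('side',['cup','ball0'])
im,d=arm.grab_frame('top'); find('top',['cup','ball0']); cv2.imwrite('pics/t3.png',cv2.resize(im[150:260,140:260,::-1],(800,733),interpolation=3)[:600])
```

```text
t 13.27 q [ 0.067  0.361  0.095 -0.812 -1.332  0.146] p [0.6325 0.1673 0.2484] rpy [-3.135  0.785 -1.569] w 0.0657 F [-0.4  0.  -2.5] 49.7
trans [ 29.79   8.49 -25.32] rot [13.8  0.  14.2] |r| 19.8 dist 40.0
trans [ 40.88   8.56 -14.23] rot [13.8  0.  14.2] |r| 19.8 dist 44.1
side cup 0.63 px [201 179] w [0.6331 0.1636 0.1903]
top cup 0.93 px [212 177] w [0.6346 0.1641 0.1859]
top ball0 0.54 px [137 211] w [ 0.5526  0.4296 -0.0008]
```

View pics/t3.png

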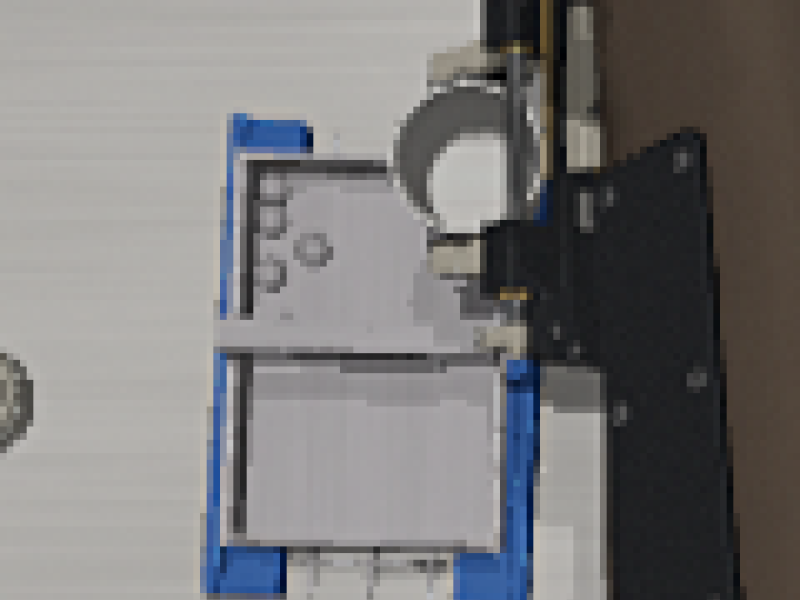

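>>> {"op": "move_arm", "data": {"rows": [{"translation": [1, 0.3, -0.8], "rot": [0.5, 0, 0.5], "hand": 1}, {"translation": [3, 0.9, -2.5], "rot": [1.4, 0, 1.4], "hand": 1}, {"translation": [5, 1.4, -4.2], "rot": [2.3, 0, 2.4], "hand": 1}, {"translation": [7, 2, -6], "rot": [3.2, 0, 3.3], "hand": 1}, {"translation": [9, 2.6, -7.7], "rot": [4.2, 0, 4.3], "hand": 1}, {"translation": [11, 3.1, -9.3], "rot": [5.1, 0, 5.2], "hand": 1}, {"translation": [13, 3.7, -11], "rot": [6, 0, 6.2], "hand": 1}, {"translation": [14, 4, -11.9], "rot": [6.5, 0, 6.7], "hand": 1}]}}

```text
t: 14.23
eef_pos: [0.5911, -0.0159, 0.2331]
ee_rot: [3.141, 0.776, -1.734]
force: [-0.0, -0.4, -1.6]
width: 0.0657
gripper_force: 49.7
```

Run:
```python
from h import *
s=log(); 
P,M=pose([.5455,-.2255,.22],70,45);go(P,M)
im,d=arm.grab_frame('top'); a=im[150:250,145:245,::-1]; im,d=arm.grab_frame('side'); b=im[190:270,160:260,::-1]
cv2.imwrite('pics/t4.png',np.hstack([cv2.resize(a,(400,400),interpolation=3),cv2.resize(b,(400,400),interpolation=3)]))
```

```text
t 14.23 q [-0.23   0.336  0.019 -0.789 -1.392  0.271] p [ 0.5911 -0.0159  0.2331] rpy [ 3.141  0.776 -1.734] w 0.0657 F [-0.  -0.4 -1.6] 49.7
trans [ 16.21   1.02 -13.57] rot [ 7.5 -0.6  7.5] |r| 10.7 dist 21.2
```

View pics/t4.png

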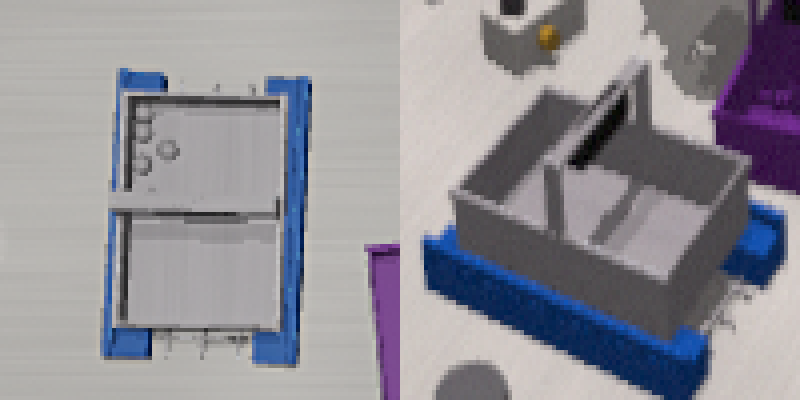

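Run:
```python
from h import *
im,d=arm.grab_frame('top'); find('top',['cup','ball0','ball1'])
C=cloud('top',d)
p=arm.camera_params('top');W=T('top');
def pix(w): return np.array(px('top',W[:3,:3].T@(np.array(w)-W[:3,3]))).round().astype(int)
u,v=pix([.59,-.02,.2]); print(u,v); a=im[v-20:v+20,u-20:u+20,::-1]
u2,v2=pix([.59,.26,.04]); b=im[v2-20:v2+20,u2-20:u2+20,::-1]
cv2.imwrite('pics/z5.png',np.hstack([cv2.resize(a,(400,400),interpolation=2),cv2.resize(b,(400,400),interpolation=2)]))
Z=(C[v-12:v+13,u-12:u+13,2]*1000).astype(int); print(Z[::1,::1])
```

```text
top cup 0.81 px [272 191] w [ 0.5928 -0.0192  0.1747]
273 191
[[   0   -3    0   12    1  255  247  251  242  237  229  239  231  243
   232  241  243  250  254  257    0   -3  304  305   -6]
 [  -6    2   -1    2  252  254  241  237  232  226  221  219  221  216
   220  222  238  239  244  249  255  304  305  299    0]
 [   1    2   -1  252  251  237  228  221  219  212  213  214  200  202
   209  212  224  225  238  247  253  299  302  301    1]
 [   5   -3  249  253  243  233  220  214  203  202  200  198  198  196
   200  201  205  217  225  234  239  302  307  303    0]
 [   1   -4  253  245  232  217  210  200  194  187  183  183  183  184
   186  191  206  209  207  224  236  300  308  303    4]
 [  -4    0  250  234  219  207  194  192  176  176  176  176  176  172
   176  182  191  194  201  209  226  307  304  303    9]
 [  -1  254  253  223  208  200  181  179  177  180  181  182  180  180
   177  174  188  185  193  206  213  304  303  301   -5]
 [   7  259  239  215  196  181  178  174  179  179  181  179  177  181
   176  177  179  177  188  201  301  300  299  249   -4
[... 1512 characters left out ...]
254  249  249    6  298  308  302    1    5    1]
 [   3   10    4    3  230  236  239  241  225  250  249  263  258  248
   252  302  306  307  311  309  313   -3   -5    1   -2]
 [   1    6    2   -6  238  229  236  234  244  246  247  251  253  260
   257  303  301  306 1646  315  312  312  302  310    0]
 [   4    3   -5    4  232  237  238  241  248  242  253  249  258  260
   266  304  309  309  308  313  312  309  307  302  303]
 [   0    4    0   -1  237  235  239  245  243  248  250  251  258  261
   306  304  306  306  311  313  308  308  301  302  303]
 [   5    5    1   -2  237  239  242  245  249  247  253  252  258  261
   302  303  301  310  312  316  311  309  308  305  292]]
```

View pics/z5.png

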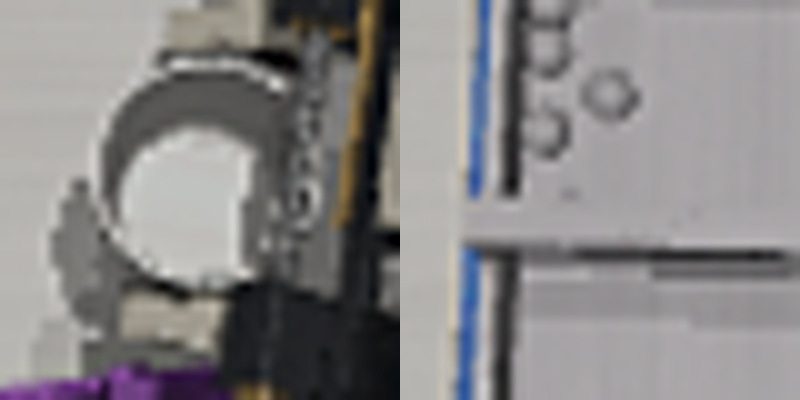

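>>> {"op": "move_arm", "data": {"rows": [{"translation": [1.5, 0.1, -1.3], "rot": [0.7, 0, 0.7], "hand": 1}, {"translation": [4, 0.3, -3.4], "rot": [1.9, 0, 1.9], "hand": 1}, {"translation": [6.5, 0.4, -5.5], "rot": [3, 0, 3], "hand": 1}, {"translation": [9, 0.6, -7.5], "rot": [4.2, -0.3, 4.2], "hand": 1}, {"translation": [11.5, 0.7, -9.6], "rot": [5.3, -0.5, 5.3], "hand": 1}, {"translation": [14, 0.9, -11.7], "rot": [6.5, -0.6, 6.5], "hand": 1}, {"translation": [16.2, 1, -13.5], "rot": [7.5, -0.6, 7.5], "hand": 1}, {"translation": [16.2, 1, -13.5], "rot": [7.5, -0.6, 7.5], "hand": 1}]}}

```text
t: 15.2
eef_pos: [0.547, -0.2238, 0.2139]
ee_rot: [3.139, 0.786, -1.925]
force: [0.4, 0.4, -1.2]
width: 0.0661
gripper_force: 49.7
```

Run:
```python
from h import *
s=log(); im,d=arm.grab_frame('side'); find('side',['cup']); arm.grab_frame('top'); find('top',['cup'])
C=cloud('side',d); M=R.from_euler('xyz',s['ee_rot']).as_matrix(); print('toolz',M[:,2],'y',M[:,1])
P,M=pose([.5455,-.2255,.08],70,45);go(P,M);P,M=pose([.5455,-.2255,.0612],70,45);go(P,M)
```

```text
t 15.20 q [-0.579  0.419  0.084 -0.763 -1.491  0.393] p [ 0.547  -0.2238  0.2139] rpy [ 3.139  0.786 -1.925] w 0.0661 F [ 0.4  0.4 -1.2] 49.7
side cup 0.58 px [275 147] w [ 0.5427 -0.2297  0.1532]
top cup 0.73 px [339 206] w [ 0.547  -0.2261  0.1547]
toolz [ 0.24225005  0.66481757 -0.70663464] y [-0.93882326  0.34439252  0.00216267]
trans [10.11  0.04  9.52] rot [0.1 0.2 0.1] |r| 0.2 dist 13.9
trans [11.44  0.04 10.84] rot [0.1 0.2 0.1] |r| 0.2 dist 15.8
```

>>> {"op": "move_arm", "data": {"rows": [{"translation": [1.5, 0, 1.4], "rot": [0, 0.1, 0], "hand": 1}, {"translation": [3.5, 0, 3.3], "rot": [0, 0.2, 0], "hand": 1}, {"translation": [5.5, 0, 5.2], "rot": [0, 0.2, 0], "hand": 1}, {"translation": [7.5, 0, 7.1], "rot": [0, 0.2, 0], "hand": 1}, {"translation": [9.2, 0, 8.7], "rot": [0, 0.2, 0], "hand": 1}, {"translation": [10.4, 0, 9.8], "rot": [0, 0.2, 0], "hand": 1}, {"translation": [10.9, 0, 10.3], "rot": [0, 0.2, 0], "hand": 1}, {"translation": [11.1, 0, 10.5], "rot": [0, 0.2, 0], "hand": 1}]}}

```text
t: 16.07
eef_pos: [0.5466, -0.2225, 0.0614]
ee_rot: [3.138, 0.785, -1.92]
force: [0.5, -0.8, -1.7]
width: 0.0654
gripper_force: 49.7
```

Run:
```python
from h import *
s=log(); im,d=arm.grab_frame('side'); find('side',['cup']); arm.grab_frame('top'); find('top',['cup'])
```

```text
t 16.07 q [-0.584  0.597 -0.013 -0.794 -1.3    0.594] p [ 0.5466 -0.2225  0.0614] rpy [ 3.138  0.785 -1.92 ] w 0.0654 F [ 0.5 -0.8 -1.7] 49.7
side cup 0.8 px [273 181] w [ 0.5449 -0.2261  0.0011]
top cup 0.57 px [332 211] w [ 0.5483 -0.2273  0.0071]
```

Down another millimetre or two to contact, then release and back off.

>>> {"op": "move_arm", "data": {"rows": [{"translation": [0.07, 0, 0.07], "rot": [0, 0, 0], "hand": 1}, {"translation": [0.14, 0, 0.14], "rot": [0, 0, 0], "hand": 1}, {"translation": [0.14, 0, 0.14], "rot": [0, 0, 0], "hand": 1}, {"translation": [0.14, 0, 0.14], "rot": [0, 0, 0], "hand": 1}]}}

```text
t: 16.6
eef_pos: [0.5465, -0.2236, 0.0608]
ee_rot: [3.141, 0.785, -1.919]
force: [0.2, 0.5, -1.6]
width: 0.0657
gripper_force: 49.7
```

>>> {"op": "move_arm", "data": {"rows": [{"translation": [0.07, 0, 0.07], "rot": [0, 0, 0], "hand": 1}, {"translation": [0.14, 0, 0.14], "rot": [0, 0, 0], "hand": 1}, {"translation": [0.14, 0, 0.14], "rot": [0, 0, 0], "hand": 1}]}}

```text
t: 16.85
eef_pos: [0.5465, -0.2236, 0.0595]
ee_rot: [3.142, 0.785, -1.918]
force: [-2.8, -1.3, 6.1]
width: 0.0659
gripper_force: 49.5
```

Contact. Open, and back out along the tool axis.

>>> {"op": "move_arm", "data": {"rows": [{"translation": [0, 0, 0], "rot": [0, 0, 0], "hand": 0.2}, {"translation": [0, 0, 0], "rot": [0, 0, 0], "hand": 0}, {"translation": [0, 0, 0], "rot": [0, 0, 0], "hand": 0}, {"translation": [0, 0, 0], "rot": [0, 0, 0], "hand": 0}, {"translation": [0, 0, -2], "rot": [0, 0, 0], "hand": 0}, {"translation": [0, 0, -5], "rot": [0, 0, 0], "hand": 0}, {"translation": [0, 0, -9], "rot": [0, 0, 0], "hand": 0}, {"translation": [0, 0, -13], "rot": [0, 0, 0], "hand": 0}]}}

```text
t: 17.52
eef_pos: [0.5145, -0.3101, 0.1508]
ee_rot: [3.138, 0.785, -1.921]
force: [1.7, -0.5, 1.2]
width: 0.0872
gripper_force: 0.0
```

Run:
```python
from h import *
s=log(); im,d=arm.grab_frame('side'); find('side',['cup']); arm.grab_frame('top'); find('top',['cup']); 
im,d=arm.grab_frame('wrist'); find('wrist',['cup']); C=cloud('wrist',d); m=(np.hypot(C[...,0]-.545,C[...,1]+.225)<.05)&(C[...,2]>.073)&(C[...,2]<.1); P=C[m]; print(P.min(0),P.max(0))
A=np.c_[P[:,:2],np.ones(len(P))]; 
P2,M=pose([.47,-.12,.32],90,0);go(P2,M)
from kin import *
q=np.array(s['q'])
for G,a in (([.47,-.12,.32],0),([.52,.08,.32],0),([.567,.229,.26],0),([.567,.229,.12],0),([.567,.229,.23],0)):
    P,M=pose(G,88,a); q,e1,e2=ik(P,M,q); print(np.round(q,2),round(e1,2),round(e2,2))
```

```text
t 17.52 q [-0.705  0.545  0.126 -0.724 -1.511  0.539] p [ 0.5145 -0.3101  0.1508] rpy [ 3.138  0.785 -1.921] w 0.0872 F [ 1.7 -0.5  1.2] 0.0
side cup 0.87 px [273 181] w [ 5.468e-01 -2.278e-01 -2.000e-04]
top cup 0.69 px [332 212] w [ 0.5444 -0.2285  0.0025]
wrist cup 0.8 px [257 143] w [ 0.5464 -0.2263 -0.0012]
wrist cup 0.72 px [314 300] w [0.5716 0.2246 0.1137]
wrist cup 0.16 px [308 253] w [0.575  0.2275 0.001 ]
[ 0.51045276 -0.25798097  0.07300457] [ 0.57767105 -0.189791    0.07952839]
trans [-23.16  10.72  -0.19] rot [ -7.7  44.6 -19. ] |r| 49.1 dist 25.5
[ 0.16 -0.   -0.27 -0.   -1.31 -0.19] 0.0 0.0
[ 0.53  0.07 -0.19 -0.   -1.31 -0.56] 0.0 0.0
[ 0.7   0.25 -0.11 -0.   -1.21 -0.74] 0.0 0.0
[ 0.7   0.36 -0.29 -0.   -0.92 -0.74] 0.0 0.0
[ 0.7   0.27 -0.16  0.   -1.15 -0.74] 0.0 0.0
```

>>> {"op": "move_arm", "data": {"rows": [{"translation": [-2.5, 0, -2.5], "rot": [0, 0, 0], "hand": 0}, {"translation": [-5, 0, -5], "rot": [-1, 7, -3], "hand": 0}, {"translation": [-8, 2, -6], "rot": [-2.2, 13, -5.5], "hand": 0}, {"translation": [-11, 4, -5], "rot": [-3.3, 19.5, -8.2], "hand": 0}, {"translation": [-14, 6, -4], "rot": [-4.4, 25.5, -11], "hand": 0}, {"translation": [-17, 8, -3], "rot": [-5.5, 32, -13.5], "hand": 0}, {"translation": [-20, 9.5, -1.5], "rot": [-6.6, 38, -16], "hand": 0}, {"translation": [-23, 10.7, -0.2], "rot": [-7.7, 44.6, -19], "hand": 0}]}}

```text
t: 18.48
eef_pos: [0.4692, -0.1276, 0.3118]
ee_rot: [-3.136, 0.039, -1.587]
force: [1.7, 0.2, -0.8]
width: 0.0874
gripper_force: 0.0
```

Run:
```python
from h import *
s=log(); P2,M=pose([.54,.12,.29],88,0);go(P2,M)
```

```text
t 18.48 q [ 0.109  0.003 -0.253 -0.04  -1.304 -0.114] p [ 0.4692 -0.1276  0.3118] rpy [-3.136  0.039 -1.587] w 0.0874 F [ 1.7  0.2 -0.8] 0.0
trans [-24.75  -6.67   3.7 ] rot [-0.3  2.2  1.1] |r| 2.5 dist 25.9
```

>>> {"op": "move_arm", "data": {"rows": [{"translation": [-3, -0.8, 0.4], "rot": [0, 1, 0.5], "hand": 0}, {"translation": [-6.5, -1.7, 1], "rot": [-0.3, 2.2, 1.1], "hand": 0}, {"translation": [-10, -2.7, 1.5], "rot": [-0.3, 2.2, 1.1], "hand": 0}, {"translation": [-13.5, -3.6, 2], "rot": [-0.3, 2.2, 1.1], "hand": 0}, {"translation": [-17, -4.6, 2.5], "rot": [-0.3, 2.2, 1.1], "hand": 0}, {"translation": [-20.5, -5.5, 3], "rot": [-0.3, 2.2, 1.1], "hand": 0}, {"translation": [-23.5, -6.3, 3.5], "rot": [-0.3, 2.2, 1.1], "hand": 0}, {"translation": [-24.7, -6.7, 3.7], "rot": [-0.3, 2.2, 1.1], "hand": 0}]}}

```text
t: 19.15
eef_pos: [0.5415, 0.1213, 0.2829]
ee_rot: [3.137, 0.004, -1.606]
force: [0.7, 0.2, 0.5]
width: 0.0877
gripper_force: 0.0
```

Run:
```python
from h import *
s=log(); im,d=arm.grab_frame('wrist'); cv2.imwrite('pics/w6.png',im[...,::-1]); find('wrist',['pan_grip','pan','ball0','rails'])
C=cloud('wrist',d); m=(abs(C[...,0]-.57)<.06)&(abs(C[...,1]-.229)<.1)&(C[...,2]>.112)&(C[...,2]<.14); P=C[m]; print(len(P),P.min(0),P.max(0),P.mean(0)); print(np.linalg.svd(P[:,:2]-P[:,:2].mean(0),full_matrices=False)[2])
```

```text
t 19.15 q [ 0.569  0.138 -0.184 -0.006 -1.25  -0.602] p [0.5415 0.1213 0.2829] rpy [ 3.137  0.004 -1.606] w 0.0877 F [0.7 0.2 0.5] 0.0
wrist pan_grip 0.98 px [238 260] w [0.57   0.2256 0.1136]
wrist pan_grip 0.71 px [442 218] w [0.2964 0.1882 0.0877]
wrist pan_grip 0.6 px [303  67] w [ 0.4842 -0.0032  0.0837]
wrist pan 0.79 px [241 235] w [0.5712 0.2304 0.0313]
wrist pan 0.69 px [289  73] w [ 0.4913 -0.008  -0.0009]
wrist pan 0.6 px [408 199] w [0.2973 0.1893 0.0031]
wrist ball0 0.38 px [206 253] w [0.6272 0.2549 0.0399]
842 [0.5621853  0.15834408 0.11204655] [0.58051271 0.28918174 0.13204881] [0.57076228 0.21222466 0.12907741]
[[ 0.03456539  0.99940244]
 [ 0.99940244 -0.03456539]]
```

View pics/w6.png

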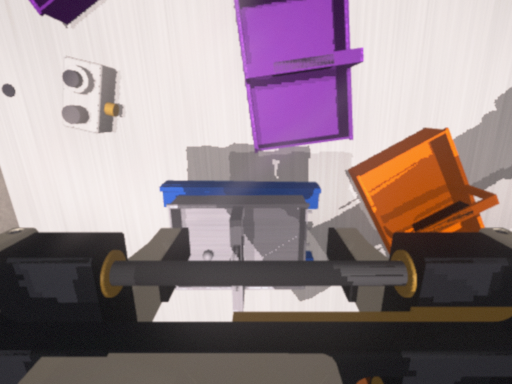

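>>> {"op": "move_arm", "data": {"rows": [{"translation": [-3, 0.3, 0], "rot": [0, 0, 0], "hand": 0}, {"translation": [-6.5, 0.6, 0], "rot": [0, 0, 0], "hand": 0}, {"translation": [-10, 1, 0], "rot": [0, 0, 0], "hand": 0}, {"translation": [-13.5, 1.5, 0], "rot": [0, 0, 0], "hand": 0}, {"translation": [-17, 2, 0], "rot": [0, 0, 0], "hand": 0}, {"translation": [-20, 2.2, 0], "rot": [0, 0, 0], "hand": 0}, {"translation": [-20, 2.2, 0], "rot": [0, 0, 0], "hand": 0}]}}

```text
t: 19.98
eef_pos: [0.5274, 0.321, 0.2857]
ee_rot: [3.14, 0.005, -1.608]
force: [-0.0, -0.2, 0.7]
width: 0.0878
gripper_force: 0.0
```

Run:
```python
from h import *
s=log(); im,d=arm.grab_frame('wrist'); cv2.imwrite('pics/w7.png',im[...,::-1]); find('wrist',['pan_grip','pan','ball0']); np.savez('w7',d=d)
for r in arm.search_frame('ball0','wrist'): P=np.array(r['point']); W=T('wrist'); print(round(r['p'],2),px('wrist',P),W[:3,:3]@P+W[:3,3])
C=cloud('wrist',d); m=(abs(C[...,0]-.57)<.06)&(abs(C[...,1]-.229)<.1)&(C[...,2]>.112)&(C[...,2]<.14); P=C[m]; print(len(P),P.min(0),P.max(0),P.mean(0)); print(np.linalg.svd(P[:,:2]-P[:,:2].mean(0),full_matrices=False)[2])
# pan corners
m=(abs(C[...,0]-.57)<.12)&(abs(C[...,1]-.229)<.09)&(C[...,2]>.069)&(C[...,2]<.086);P=C[m];print(P.min(0),P.max(0))
# balls: points inside pan between 40 and 52 mm
m=(abs(C[...,0]-.57)<.09)&(abs(C[...,1]-.229)<.062)&(C[...,2]>.0395)&(C[...,2]<.06)
n,L,S,c=cv2.connectedComponentsWithStats(m.astype(np.uint8))
for i in range(1,n):
    if S[i,4]>8: print(S[i],C[L==i].mean(0),C[L==i].max(0))
```

```text
t 19.98 q [ 0.86   0.239 -0.051 -0.005 -1.277 -0.895] p [0.5274 0.321  0.2857] rpy [ 3.14   0.005 -1.608] w 0.0878 F [-0.  -0.2  0.7] 0.0
wrist pan_grip 0.91 px [460  53] w [0.2941 0.187  0.0899]
wrist pan_grip 0.82 px [213  95] w [0.572  0.2219 0.1169]
wrist pan_grip 0.4 px [222  99] w [0.5724 0.2228 0.0295]
wrist pan 0.85 px [221 101] w [0.5738 0.226  0.0321]
wrist pan 0.83 px [414  67] w [0.2976 0.1883 0.002 ]
wrist ball0 0.69 px [177 143] w [0.6397 0.279  0.0411]
wrist ball0 0.46 px [164 142] w [0.657  0.2766 0.0399]
wrist ball0 0.41 px [196 144] w [0.6123 0.2813 0.04  ]
0.68 (np.float64(182.85395842593343), np.float64(125.44442833155671)) [0.62787734 0.25277327 0.04418355]
0.45 (np.float64(175.35960116399258), np.float64(142.03430053113803)) [0.63999501 0.27438489 0.04784141]
0.41 (np.float64(164.7562080186767), np.float64(141.8358016932682)) [0.65557839 0.27376548 0.04500158]
1975 [0.56161184 0.15864848 0.11201521] [0.5800436 0.2888504 0.1314887] [0.57013314 0.21942418 0.12819557]
[[ 0.0349548   0.99938889]
 [ 0.99938889 -0.0349548 ]]
[0.47229498 0.1534261  0.06900037] [0.66964163 0.29438903 0.08529156]
[180 121  12  12 109] [0.62391031 0.25416034 0.04504198] [0.63218209 0.26187992 0.04939451]
[222 125  71  25 172] [0.51815444 0.28453055 0.05151423] [0.5765062  0.28916756 0.05993695]
[161 137  48  13 383] [0.63258174 0.27708777 0.04591073] [0.65981282 0.28502156 0.05558628]
```

View pics/w7.png

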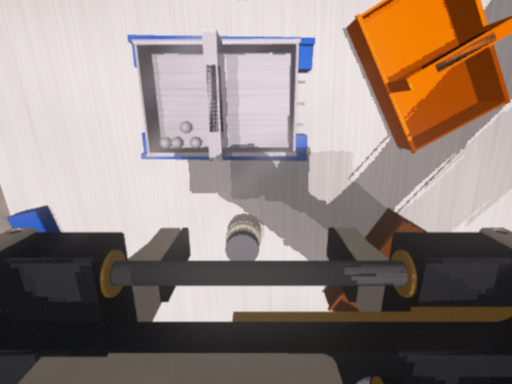

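>>> {"op": "move_arm", "data": {"rows": [{"translation": [0, -3, 0], "rot": [0, 0, 0], "hand": 0}, {"translation": [0, -6, 0], "rot": [0, 0, 0], "hand": 0}, {"translation": [0, -9, 0], "rot": [0, 0, 0], "hand": 0}, {"translation": [0, -10, 0], "rot": [0, 0, 0], "hand": 0}, {"translation": [0, -10, 0], "rot": [0, 0, 0], "hand": 0}]}}

```text
t: 20.65
eef_pos: [0.6297, 0.3119, 0.2849]
ee_rot: [3.139, 0.004, -1.613]
force: [0.2, -0.1, -0.7]
width: 0.0876
gripper_force: 0.0
```

Run:
```python
from h import *
s=log(); im,d=arm.grab_frame('wrist'); cv2.imwrite('pics/w8.png',im[...,::-1]); find('wrist',['pan_grip','pan','ball0'])
C=cloud('wrist',d)
m=(abs(C[...,0]-.572)<.088)&(abs(C[...,1]-.229)<.06)&(C[...,2]>.0395)&(C[...,2]<.055)
n,L,S,c=cv2.connectedComponentsWithStats(m.astype(np.uint8))
for i in range(1,n):
    if S[i,4]>8: print(S[i],C[L==i].mean(0),C[L==i].max(0))
g=cv2.cvtColor(im,cv2.COLOR_RGB2GRAY)
W=T('wrist')
def pix(w): return np.round(px('wrist',W[:3,:3].T@(np.array(w)-W[:3,3]))).astype(int)
print(pix([.575,.28,.035]),pix([.595,.28,.035]),pix([.58,.17,.035]))
u,v=pix([.585,.28,.04]); print((C[v-12:v+4,u-14:u+14,2]*1000).astype(int)); print(g[v-12:v+4,u-14:u+14])
```

```text
t 20.65 q [ 0.734  0.384  0.151 -0.005 -1.337 -0.775] p [0.6297 0.3119 0.2849] rpy [ 3.139  0.004 -1.613] w 0.0876 F [ 0.2 -0.1 -0.7] 0.0
wrist pan_grip 0.88 px [306  99] w [0.5717 0.224  0.1146]
wrist pan_grip 0.7 px [303 233] w [ 0.5557  0.4376 -0.0009]
wrist pan_grip 0.54 px [296 106] w [0.5711 0.2292 0.0294]
wrist pan 0.85 px [298 104] w [0.5688 0.2265 0.0296]
wrist pan 0.74 px [486  70] w [0.2958 0.1914 0.0048]
wrist ball0 0.57 px [257 132] w [0.6266 0.2614 0.0385]
wrist ball0 0.55 px [247 148] w [0.6412 0.2832 0.0406]
wrist ball0 0.55 px [289 138] w [0.5825 0.2714 0.0383]
wrist ball0 0.47 px [270 145] w [0.6097 0.2805 0.0392]
wrist ball0 0.46 px [235 144] w [0.6577 0.2771 0.0415]
[320  52  47   4  97] [0.51417565 0.17000859 0.0475054 ] [0.54165562 0.17115237 0.05483067]
[228  58   2  35  39] [0.65931231 0.1890342  0.0478918 ] [0.65995658 0.21000315 0.05488117]
[254 125  11  12 106] [0.62282725 0.26100879 0.04584291] [0.62990578 0.26868308 0.04972404]
[284 133  11  12 104] [0.58191268 0.27348879 0.04599958] [0.5885055  0.2813354  0.04990083]
[233 141  22  11 193] [0.64512232 0.2
[... 2774 characters left out ...]
190 192 193 192 192 190 191 190 189 186 166 135 138 151 161 170 171 153
  131 123 118 118 123 130 130 129 133 161]
 [174 189 190 190 191 189 188 189 188 188 175 152 141 145 155 161 162 146
  125 121 117 122 127 129 128 128 131 160]
 [149 169 183 189 189 188 188 187 187 187 186 176 159 144 144 152 154 140
  122 118 120 122 128 126 127 128 131 160]
 [138 153 178 188 188 187 189 186 186 187 186 185 177 163 148 144 143 134
  122 124 125 127 127 126 127 126 132 159]
 [141 153 178 187 189 189 187 188 188 187 186 187 185 180 172 166 152 133
  129 129 127 128 127 127 127 126 130 159]
 [145 156 179 187 188 188 187 187 186 185 185 184 182 183 183 179 157 132
  129 128 126 128 126 126 126 126 130 159]]
```

All five balls are in the pan: the fifth was hidden under the handle, at wrist px (289,138). Now I'll line up over the grip.

Run:
```python
from h import *
P,M=pose([.5707,.228,.20],88,0);go(P,M)
```

```text
trans [8.81 5.26 9.11] rot [ 0.1  0.3 -0.2] |r| 0.4 dist 13.7
```

>>> {"op": "move_arm", "data": {"rows": [{"translation": [2.5, 1.5, 0.5], "rot": [0, 0.3, -0.2], "hand": 0}, {"translation": [5, 3, 1.5], "rot": [0, 0.3, -0.2], "hand": 0}, {"translation": [7.5, 4.5, 3.5], "rot": [0, 0.3, -0.2], "hand": 0}, {"translation": [8.8, 5.3, 6], "rot": [0, 0.3, -0.2], "hand": 0}, {"translation": [8.8, 5.3, 8], "rot": [0, 0.3, -0.2], "hand": 0}, {"translation": [8.8, 5.3, 9.1], "rot": [0, 0.3, -0.2], "hand": 0}, {"translation": [8.8, 5.3, 9.1], "rot": [0, 0.3, -0.2], "hand": 0}, {"translation": [8.8, 5.3, 9.1], "rot": [0, 0.3, -0.2], "hand": 0}]}}

```text
t: 21.52
eef_pos: [0.5711, 0.2291, 0.1953]
ee_rot: [3.14, -0.0, -1.605]
force: [0.6, 0.3, 1.0]
width: 0.0877
gripper_force: 0.0
```

Run:
```python
from h import *
log();P,M=pose([.5707,.228,.116],88,0);go(P,M)
arm.grab_frame('top'); find('top',['pan_grip','pan'])
```

```text
t 21.52 q [ 0.698  0.294 -0.188 -0.    -1.09  -0.732] p [0.5711 0.2291 0.1953] rpy [ 3.14  -0.    -1.605] w 0.0877 F [0.6 0.3 1. ] 0.0
trans [0.11 0.03 8.43] rot [ 0.1 -0.   0. ] |r| 0.1 dist 8.4
top pan_grip 0.97 px [193 200] w [0.5734 0.2268 0.1134]
top pan_grip 0.8 px [205 288] w [0.2969 0.1912 0.0846]
top pan_grip 0.66 px [266 228] w [ 0.4859 -0.004   0.0843]
top pan_grip 0.56 px [101 285] w [0.3108 0.517  0.09  ]
top pan 0.91 px [196 205] w [0.5677 0.2264 0.0288]
top pan 0.81 px [208 286] w [ 0.2994  0.1898 -0.0027]
top pan 0.63 px [321 143] w [ 0.7837 -0.1964  0.0025]
top pan 0.56 px [266 230] w [ 0.4859 -0.0054 -0.0017]
```

>>> {"op": "move_arm", "data": {"rows": [{"translation": [0.1, 0, 2], "rot": [0, 0, 0], "hand": 0}, {"translation": [0.1, 0, 4], "rot": [0, 0, 0], "hand": 0}, {"translation": [0.1, 0, 6], "rot": [0, 0, 0], "hand": 0}, {"translation": [0.1, 0, 7.5], "rot": [0, 0, 0], "hand": 0}, {"translation": [0.1, 0, 8.2], "rot": [0, 0, 0], "hand": 0}, {"translation": [0.1, 0, 8.4], "rot": [0, 0, 0], "hand": 0}, {"translation": [0.1, 0, 8.4], "rot": [0, 0, 0], "hand": 0}, {"translation": [0.1, 0, 8.4], "rot": [0, 0, 0], "hand": 0.3}]}}

```text
t: 22.33
eef_pos: [0.5716, 0.2281, 0.1118]
ee_rot: [3.141, 0.0, -1.606]
force: [0.5, 0.5, 1.2]
width: 0.0847
gripper_force: 0.0
```

>>> {"op": "move_arm", "data": {"rows": [{"translation": [0, 0, 0], "rot": [0, 0, 0], "hand": 0.5}, {"translation": [0, 0, 0], "rot": [0, 0, 0], "hand": 0.65}, {"translation": [0, 0, 0], "rot": [0, 0, 0], "hand": 0.75}, {"translation": [0, 0, 0], "rot": [0, 0, 0], "hand": 0.85}, {"translation": [0, 0, 0], "rot": [0, 0, 0], "hand": 1}, {"translation": [0, 0, 0], "rot": [0, 0, 0], "hand": 1}, {"translation": [0, 0, 0], "rot": [0, 0, 0], "hand": 1}, {"translation": [0, 0, 0], "rot": [0, 0, 0], "hand": 1}], "squeeze": 25}}

```text
t: 23.0
eef_pos: [0.5708, 0.2276, 0.1106]
ee_rot: [3.14, -0.0, -1.606]
force: [0.2, -0.2, -0.5]
width: 0.0332
gripper_force: 0.0
```

>>> {"op": "move_arm", "data": {"rows": [{"translation": [0, 0, 0], "rot": [0, 0, 0], "hand": 1}, {"translation": [0, 0, 0], "rot": [0, 0, 0], "hand": 1}, {"translation": [0, 0, 0], "rot": [0, 0, 0], "hand": 1}], "squeeze": 60}}

```text
t: 23.25
eef_pos: [0.571, 0.2277, 0.1107]
ee_rot: [3.14, -0.0, -1.606]
force: [-2.2, -0.3, 0.5]
width: 0.0134
gripper_force: 60.1
```

>>> {"op": "move_arm", "data": {"rows": [{"translation": [0, 0, -0.1], "rot": [0, 0, 0], "hand": 1}, {"translation": [0, 0, -0.3], "rot": [0, 0, 0], "hand": 1}, {"translation": [0, 0, -0.6], "rot": [0, 0, 0], "hand": 1}, {"translation": [0, 0, -1], "rot": [0, 0, 0], "hand": 1}, {"translation": [0, 0, -1.5], "rot": [0, 0, 0], "hand": 1}, {"translation": [0, 0, -2], "rot": [0, 0, 0], "hand": 1}, {"translation": [0, 0, -2.4], "rot": [0, 0, 0], "hand": 1}, {"translation": [0, 0, -2.5], "rot": [0, 0, 0], "hand": 1}]}}

```text
t: 23.92
eef_pos: [0.5714, 0.2279, 0.1369]
ee_rot: [3.141, 0.001, -1.606]
force: [0.4, -0.3, -5.4]
width: 0.0138
gripper_force: 60.0
```

```bash
cat > chk.py <<'E'
from h import *
s=log(); 
C=cloud('side',arm.grab_frame('side')[1]); find('side',['cup'])
D=cloud('top',arm.grab_frame('top')[1])
z0=s['eef_pos'][2]-.083-.028+.028  # pan underside
for n,A in(('side',C),('top',D)):
    for (x,y) in ((.477,.229),(.665,.229),(.53,.166),(.53,.292),(.62,.166),(.62,.292)):
        m=(abs(A[...,0]-x)<.008)&(abs(A[...,1]-y)<.012)&(A[...,2]<z0+.065)&(A[...,2]>.07)
        if m.sum()>2: print(n,x,y,m.sum(),round(np.percentile(A[m][:,2],95),4))
E
python3 chk.py
```

```text
t 23.92 q [ 0.696  0.345 -0.261 -0.001 -0.965 -0.731] p [0.5714 0.2279 0.1369] rpy [ 3.141e+00  1.000e-03 -1.606e+00] w 0.0138 F [ 0.4 -0.3 -5.4] 60.0
side cup 0.87 px [273 181] w [ 0.5435 -0.2261 -0.    ]
side 0.477 0.229 41 0.1046
side 0.665 0.229 48 0.1058
side 0.53 0.166 43 0.1059
side 0.53 0.292 48 0.1057
side 0.62 0.292 39 0.1047
top 0.477 0.229 7 0.1095
top 0.53 0.166 10 0.1074
top 0.53 0.292 15 0.1066
top 0.62 0.166 10 0.1096
```

Level and carried. Lift the rest of the way.

>>> {"op": "move_arm", "data": {"rows": [{"translation": [0, 0, -0.4], "rot": [0, 0, 0], "hand": 1}, {"translation": [0, 0, -1.1], "rot": [0, 0, 0], "hand": 1}, {"translation": [0, 0, -2], "rot": [0, 0, 0], "hand": 1}, {"translation": [0, 0, -3], "rot": [0, 0, 0], "hand": 1}, {"translation": [0, 0, -4], "rot": [0, 0, 0], "hand": 1}, {"translation": [0, 0, -5], "rot": [0, 0, 0], "hand": 1}, {"translation": [0, 0, -6], "rot": [0, 0, 0], "hand": 1}, {"translation": [0, 0, -7], "rot": [0, 0, 0], "hand": 1}]}}

```text
t: 24.73
eef_pos: [0.5711, 0.2277, 0.207]
ee_rot: [3.14, 0.0, -1.606]
force: [0.1, -0.4, -4.6]
width: 0.0136
gripper_force: 60.0
```

>>> {"op": "move_arm", "data": {"rows": [{"translation": [0, 0, -1], "rot": [0, 0, 0], "hand": 1}, {"translation": [0, 0, -2], "rot": [0, 0, 0], "hand": 1}, {"translation": [0, 0, -2.9], "rot": [0, 0, 0], "hand": 1}, {"translation": [0, 0, -3.6], "rot": [0, 0, 0], "hand": 1}, {"translation": [0, 0, -4.1], "rot": [0, 0, 0], "hand": 1}, {"translation": [0, 0, -4.4], "rot": [0, 0, 0], "hand": 1}, {"translation": [0, 0, -4.5], "rot": [0, 0, 0], "hand": 1}, {"translation": [0, 0, -4.5], "rot": [0, 0, 0], "hand": 1}]}}

```text
t: 25.4
eef_pos: [0.571, 0.2276, 0.2505]
ee_rot: [3.14, -0.0, -1.606]
force: [0.8, -0.1, -5.0]
width: 0.0136
gripper_force: 60.0
```

>>> {"op": "move_arm", "data": {"rows": [{"translation": [0, 0, 0], "rot": [0, 0, 0], "hand": 1}, {"translation": [0, 0, 0], "rot": [0, 0, 0], "hand": 1}, {"translation": [0, 0, 0], "rot": [0, 0, 0], "hand": 1}, {"translation": [0, 0, 0], "rot": [0, 0, 0], "hand": 1}, {"translation": [0, 0, 0], "rot": [0, 0, 0], "hand": 1}, {"translation": [0, 0, 0], "rot": [0, 0, 0], "hand": 1}]}}

```text
t: 25.9
eef_pos: [0.5711, 0.2277, 0.2505]
ee_rot: [3.14, -0.0, -1.606]
force: [0.1, -0.8, -3.9]
width: 0.0139
gripper_force: 60.0
```

```bash
python3 chk.py
```

```text
t 25.90 q [ 6.960e-01  2.560e-01 -1.110e-01 -1.000e-03 -1.206e+00 -7.310e-01] p [0.5711 0.2277 0.2505] rpy [ 3.14  -0.    -1.606] w 0.0139 F [ 0.1 -0.8 -3.9] 60.0
side cup 0.87 px [274 181] w [ 5.434e-01 -2.280e-01 -5.000e-04]
side 0.477 0.229 69 0.2184
side 0.665 0.229 70 0.217
side 0.53 0.166 71 0.2183
side 0.53 0.292 70 0.2174
side 0.62 0.166 31 0.1856
side 0.62 0.292 67 0.2173
top 0.477 0.229 25 0.2218
top 0.53 0.166 22 0.2197
top 0.53 0.292 36 0.2231
top 0.62 0.166 28 0.2211
```

The rims read about 0.218 m all round, so the underside is near 0.168 m, level and still. The cup is upright on the bench.

```bash
python3 -c "
from station import arm; print(arm.job_done())"
```

```text
the job is handed in; nothing more can be done
None
```

I've handed in the job; the hand-in gave no verdict. All five balls were poured into the steel pan, the cup is back upright on the bench and released, and the gripper holds the pan level and still, its underside about 14 cm above the rails; I last counted the five balls in the pan just before lifting.

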